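# Load the spine-label printer on the book-processing desk

### The job

Load the label printer. First draw the full (fatter) label roll off its sloping peg and lower it all the way down the printer's upright spindle, letting go only once it is down; then set the ribbon cassette flat and fully home in its matching pocket, and last swing the latch arm over the cassette as far as it goes. Leave the part-used roll on its peg and everything else on the desk where it is.

Things in the scene. Friction and masses are not known exactly. Their poses are not given: they have to be found in the camera images.
- full_roll: full roll of white labels on a cardboard core: outside diameter 62 mm, bore 26 mm, 38 mm high, 0.1 kg. Origin on its axis at the underside, z along its axis (up when mounted). At the start it is threaded on one of the two pegs of the sloping holder, its z leaning 35 degrees from vertical towards the robot's side
- part_roll: part-used roll: like the full one but only 42 mm outside diameter; sits on the holder's other peg and stays there. Origin at the underside on its axis
- holder: dark steel roll holder, fixed: a plate 230 mm wide (y) and 110 mm long, sloping 35 degrees, its face looking up and to the holder's -x side, face centre 65 mm above the origin (which is on the desk). Two pegs of 20 mm diameter and 25 mm long stand square to the plate at y = +55 and -55 mm; which roll is on which peg varies. The rolls lie against the plate
- printer: label printer, fixed: grey deck 200 mm (x) by 270 mm (y), top 32 mm above the desk, and a 75 mm high housing along its +x edge (x = 100 to 165 mm). Origin on the desk under the deck's centre. Spindle at y = +80 mm, pocket at y = -45 mm, latch pivot post at y = -115 mm
- spindle_foot (a point): on the spindle's axis, on the small round foot (44 mm across, 4 mm above the deck) that the roll must rest on. The steel spindle is 22 mm in diameter and rises 46 mm above this point, tapered over the last 8 mm. Axes as the printer's
- pocket_floor (a point): centre of the main part of the pocket, on its floor, 12 mm below the deck; the seated cassette's origin comes here with its axes along the printer's. The pocket has the cassette's outline with 2 mm to spare on every side, nose towards +y
- cassette: black ribbon cassette, loose on the desk, 30 mm high: main block 48 mm (x) by 64 mm (y), with a narrower nose 24 mm (x) wide and 18 mm long on its +y end. Origin under the centre of the main block, z up. Seated, it stands 18 mm above the deck
- cassette_nose (a point): end of the cassette's nose, at its underside (50 mm along +y from the cassette's origin)
- latch (a joint): latch arm turning about the vertical post: 0 = fully open, pointing to the printer's -x; grows as it swings over the pocket; 1.571 = fully closed against its stop, pointing to the printer's +y, along the cassette. It starts open (0 to 0.35) and stays where it is left. Flat arm 14 mm wide, 7 mm thick, underside 53 mm above the desk
- latch_pivot (a point): on the latch's turning axis, 53 mm above the desk
- latch_knob (a point): centre of the top of the black round knob near the free end of the latch arm: 18 mm in diameter, rising 32 mm above the arm, 70 mm from the pivot axis
- bottle: clear drinking bottle, 64 mm across, 200 mm tall, origin under its centre; a bystander
- books: stack of three books about 140 x 200 mm, 70 mm high, origin under its centre; a bystander
- phone: flat dark phone 72 x 150 x 9 mm (x, y, z), origin under its centre; a bystander
- empty_core: empty cardboard core, a tube 32 mm outside, 26 mm inside, 38 mm high, standing; origin under its centre; a bystander
- scanner: hand-held code reader about 155 x 45 x 45 mm lying on the desk, long along its x, origin near its middle on the underside; a bystander
- stamp: wooden hand stamp, foot 30 x 60 mm, 63 mm tall, origin under its centre; a bystander
- notebook: closed grey notebook 100 x 150 x 16 mm, origin under its centre; a bystander
Not all that is in view belongs to the job. What is shaped like the full_roll but orange is not meant.

How it is judged:
By the outcome, as a careful person would: the job done as asked, in the order asked, and still so for the second after the job is handed in, with the robot touching nothing.
It also fails if it takes over 58 s, if anything falls off the work surface, if the arm or the gripper's body presses on something with over 40 N, if the wrist force passes 120 N, or if a joint passes its speed limit or range.

### The arm

A 7-joint arm with a two-finger parallel gripper is mounted at the origin on the work surface. World frame = base frame: x ahead of the robot, y to its left, z up, the work surface at z = 0. Lengths are in m, angles in rad, forces in N, time in s.
With the tool pointing down it reaches from about 0.425 to 0.925 m from the base axis. Payload 6.8 kg.
Tool frame: the origin (TCP) lies between the finger pads; the fingertips stand 11 mm ahead of it and the grasp point (between the pads) lies 8 mm behind it; z points along the fingers, y is the line along which they close (so a half turn about z gives the same grasp; the last joint's range is limited). The gripper opens to 85 mm and grips with 20 to 120 N. Pads are 22 mm wide; open, the fingers measure 114 mm over their backs; the gripper's body (76 mm by 85 mm) begins 54 mm behind the grasp point. The pads swing forward as they close: fully open they stand 13 mm farther back than shut.
Start: joints at [-1.3, 0.477, 0.022, 1.555, -0.011, 1.109, -0.083], TCP at [0.25, 0.627, 0.212] pointing down, gripper open.
Joint ranges: [-2.96, 2.96], [-0.34, 2.1], [-1.41, 1.46], [0.24, 2.44], [-1.37, 4.51], [0.17, 1.92], [-2.96, 2.96]. Speed limits (rad/s): [2.39, 2.39, 3.14, 3.14, 3.14, 3.14, 3.14].

### API

Orientations are given as a rotation vector (axis times angle).
In Python, from bench import r gives the robot as it stands.
- The arm moves only by the tool send_rows, never from a script. Its argument "deltas" is a list of rows, each an object of numbers: "dx", "dy", "dz": the shift along the world's x, y, z in mm; "rx", "ry", "rz": the turn, a rotation vector about the world's x, y, z in degrees. A call has 1 to 5 rows; each row is the pose to reach, as a shift and turn from the pose commanded when the call began; what a row does not reach only later rows make up. A row lasts 1/12 s, in which the tool goes at most 41.7 mm and 7.16 degrees, less where a joint would pass 70% of its speed; a pose out of reach is approached as far as the arm can. A call with a gripper value outside its range is refused whole. "jaw" is the finger opening in mm, from 0 to 85.4, set as the call begins (left out, the last holds). The fingers move at their own pace and stop on an object; "newtons" is the grip in N (left out, the last holds). Time passes only in rows, so rows that repeat a pose let the fingers close. It gives the time, the measured TCP pose, the force, the opening and the grip force at its end, in the units of the state.
- r.get_obs(): the state, without advancing time (a new reading comes with each control period).
- r.grab_frame(name): name is "scene" or "top"; returns a dict with "frame" (400x640x3 uint8, blue, green, red), "z_map" (400x640 float32, m along the optical axis (not along the pixel's ray), 0 where there is no reading), "vertical_fov" (degrees; the focal length in pixels is half the picture's height over the tangent of half this angle, whatever the lens; pixels are square), "cx", "cy" (the principal point, pixels), "xyz" and "orientation" of the camera in the world. Camera axes: x right, y down, z forward; pixel columns grow to the right and rows downward; lengths in m; the calibration is good to about 2 mm. A picture is of the moment at which its call begins.
- r.hand_in(): hands the job in; it is judged then, once.
The state is a dict: "clock": time; "joints": joint angles; "qvel": joint speeds; "tau": joint torques, N m; "tcp_pos": TCP position; "orientation": TCP orientation; "contact_force": force on the tool from outside, world axes, zero at the start; "moment": the same for the moment, N m; "grip_width": finger opening in m; "gripper_force": force on a finger pad.
Only numpy, scipy, OpenCV 4.12 (cv2) and the standard library are available. Lean on these libraries where they do the work, as an engineer would, in place of code of your own. Each camera call takes 0.05 s, during which the arm holds its last target. There are 200 camera calls.

## Working session

There is one attempt and no reset: what is moved stays moved. The work goes in short steps, Python scripts to look and compute and a tool call to move; the robot and the scene stay as the last step left them, time stands still between calls to the robot, and variables do not carry over. Pictures are saved under pics/ and viewed, at most 10 in all, crops included, and the job is handed in when it is done.

Besides the shell and the picture viewer there is one more tool, called after "Emit:" as name(argument=value, ...) on one line, values as JSON. send_rows: Moves the arm, as the interface text tells. Its arguments: {"type":"object","properties":{"deltas":{"type":"array","items":{"type":"object","properties":{"dx":{"type":"number"},"dy":{"type":"number"},"dz":{"type":"number"},"rx":{"type":"number"},"ry":{"type":"number"},"rz":{"type":"number"}}}},"jaw":{"type":"number"},"newtons":{"type":"number"}},"required":["deltas"]}

```bash
ls; mkdir -p pics
cat > h.py <<'E'
import numpy as np, cv2
from scipy.spatial.transform import Rotation as R
from bench import r
def grab(n):
    d=r.grab_frame(n); o=np.array(d["orientation"],float)
    M=R.from_rotvec(o).as_matrix() if o.shape==(3,) else (R.from_quat(o).as_matrix() if o.shape==(4,) else o)
    f=200/np.tan(np.radians(d["vertical_fov"])/2)
    return dict(im=d["frame"],z=d["z_map"],f=f,cx=d["cx"],cy=d["cy"],p=np.array(d["xyz"]),M=M)
def ray(c,u,v):
    u=np.asarray(u,float);v=np.asarray(v,float)
    return np.stack([(u-c['cx'])/c['f'],(v-c['cy'])/c['f'],np.ones_like(u)],-1)@c['M'].T
def onplane(c,u,v,h):
    d=ray(c,u,v); return c['p']+d*((h-c['p'][2])/d[...,2])[...,None]
def cloud(c):
    v,u=np.mgrid[:400,:640]; return c['p']+ray(c,u,v)*c['z'][...,None]
def proj(c,P):
    q=(np.asarray(P)-c['p'])@c['M']; return q[...,:2]/q[...,2:]*c['f']+[c['cx'],c['cy']]
E
python3 - <<'E'
from h import *
for n in("scene","top"):
    c=grab(n); cv2.imwrite(f"pics/{n}0.png",c['im']); print(n,c['p'],c['M'].round(3).tolist(),c['f'],c['cx'],c['cy'],(c['z']>0).mean())
    np.savez(f"{n}0.npz",**c)
print(r.get_obs())
E
```

```text
pics
scene [1.37023208 0.52614355 0.79103258] [[-0.538, 0.483, -0.691], [0.843, 0.302, -0.446], [-0.007, -0.822, -0.569]] 469.9783908035024 317.82522861315147 201.58793266852106 0.986140625
top [2.90103515e-01 1.11382754e-03 1.39523108e+00] [[-0.027, -0.982, 0.188], [-1.0, 0.028, -0.0], [-0.005, -0.188, -0.982]] 384.4649373082916 323.78580204651354 207.4294651705703 0.99606640625
{'clock': 0.1, 'joints': array([-1.30009078,  0.47773228,  0.02234658,  1.55634618, -0.01152239,
        1.10926448, -0.08309704]), 'qvel': array([-0.00032658, -0.00336712,  0.00079088, -0.00283679,  0.00031054,
        0.00100747, -0.00113555]), 'tau': array([ 5.23297233e-03, -5.97767222e+01,  1.61427397e+00, -2.81953579e+01,
        1.29199092e-02,  5.03314252e-03, -1.69508439e-05]), 'tcp_pos': array([0.24942542, 0.62663124, 0.21141576]), 'orientation': array([-5.91421238e-01, -3.08520981e+00,  2.52744544e-03]), 'contact_force': array([-0.03354989,  0.58317738, -0.09333958]), 'moment': array([0.02529118, 0.01225772, 0.00024188]), 'gripper_force': 0.0, 'grip_width': 0.08499849979826048}
```

View pics/scene0.png

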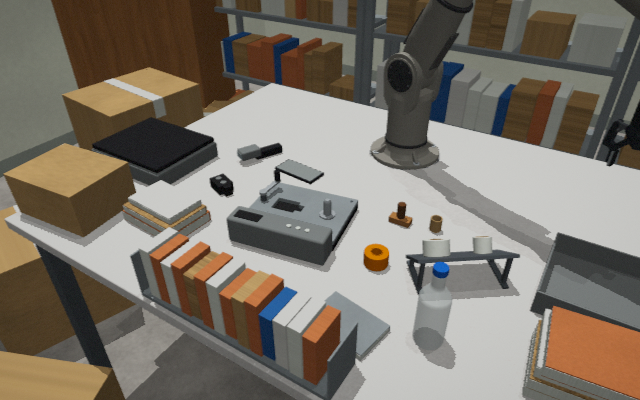

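View pics/top0.png

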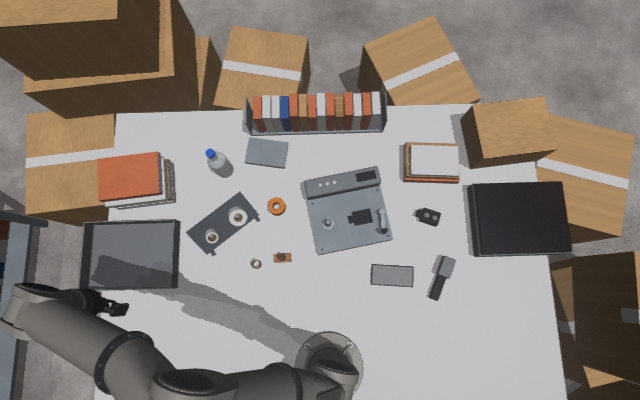

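Scene shows the holder with two white rolls (435,247 / 483,245), the printer (293,218), and a black cassette candidate (222,184). In the top view, the roll candidates are white at (238,216) and (212,237) and orange at (276,206). The larger white one at (238,216) fits full_roll, while orange is excluded. The cassette candidate is (428,216); the scanner (440,278) and phone (392,275) have other shapes. One enlarged crop to confirm.

Run:
```python
from h import *
t=dict(np.load("top0.npz")); s=dict(np.load("scene0.npz"))
a=cv2.resize(t['im'][160:290,180:300],None,fx=3.3,fy=3.3,interpolation=cv2.INTER_CUBIC)
b=cv2.resize(t['im'][160:290,295:445],None,fx=2.65,fy=3.3*0+2.65,interpolation=cv2.INTER_CUBIC)
c=cv2.resize(s['im'][165:265,200:360],None,fx=2.4,fy=2.4,interpolation=cv2.INTER_CUBIC)
o=np.zeros((600,800,3),np.uint8)
o[:a.shape[0],:a.shape[1]]=a; o[:b.shape[0],400:400+b.shape[1]]=b[:,:400]; o[350:350+c.shape[0],400:400+c.shape[1]]=c
cv2.imwrite("pics/crop1.png",o)
P=cloud(t); 
np.save("P.npy",P)
for n,(u,v) in dict(full=(232,210),part=(207,234),orange=(276,200),cass=(428,216),deck=(325,245),house=(340,185),pocket=(360,218),arm=(381,228)).items(): print(n,P[v,u].round(3))
```

```text
full [0.537 0.314 0.105]
part [0.457 0.397 0.106]
orange [0.583 0.172 0.037]
cass [ 0.509 -0.373  0.032]
deck [ 0.416 -0.     0.03 ]
house [ 0.621 -0.059  0.079]
pocket [ 0.511 -0.129  0.023]
arm [ 0.467 -0.198  0.06 ]
```

View pics/crop1.png

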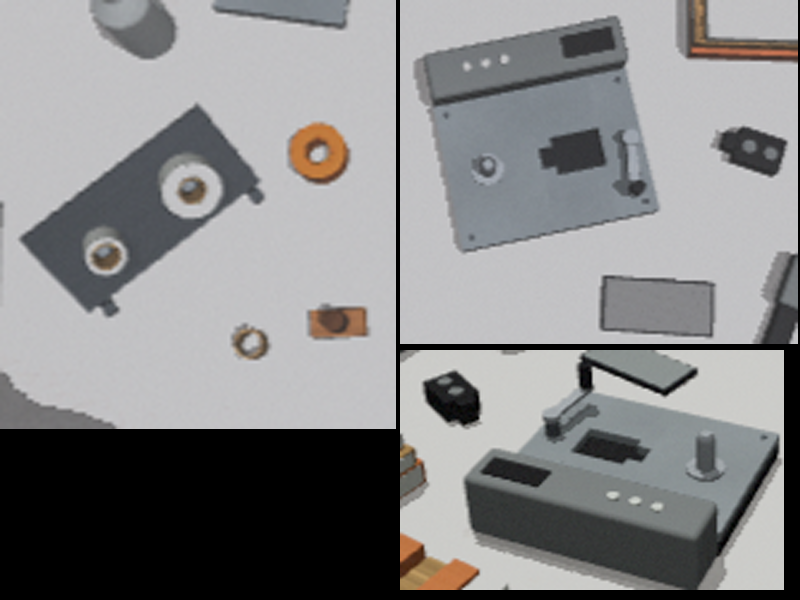

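Confirmed: the full roll is the larger white one on the holder peg nearer the robot's centre, crop (190,188). The cassette is black with its nose pointing left (+y), crop (755,150). The pocket is at crop (572,150), the spindle at (487,165), and the latch knob at (635,186) with its pivot at (630,137).

```bash
cat > m.py <<'E'
from h import *
t=dict(np.load("top0.npz")); s=dict(np.load("scene0.npz"))
def fitplane(X):
    c=X.mean(0); n=np.linalg.svd(X-c)[2][2]; n*=np.sign(n[2]); return c,n
for nm,c in(("top",t),("scene",s)):
    P=cloud(c); im=c['im'].astype(int); ok=c['z']>0; g=im.mean(2); sat=im.max(2)-im.min(2)
    print("==",nm)
    def reg(x0,x1,y0,y1,z0,z1): return ok&(P[...,0]>x0)&(P[...,0]<x1)&(P[...,1]>y0)&(P[...,1]<y1)&(P[...,2]>z0)&(P[...,2]<z1)
    desk=reg(.3,.5,0.05,.2,-.02,.012); print("desk z",np.median(P[desk][:,2]))
    dk=reg(.35,.75,-.25,.1,.024,.04); print("deck z",np.median(P[dk][:,2]))
    # deck+house outline
    pr=reg(.33,.75,-.25,.1,.02,.09); 
    X=P[pr&(P[...,2]<.04)][:,:2]; rc=cv2.minAreaRect((X*1000).astype(np.float32)); print("deck rect",rc)
    h=reg(.33,.75,-.25,.1,.07,.085); print("house",cv2.minAreaRect((P[h][:,:2]*1000).astype(np.float32)),h.sum())
    # pocket dark mask on deck plane
    v,u=np.mgrid[:400,:640]; D=onplane(c,u,v,.032)
    near=(abs(D[...,0]-.51)<.045)&(abs(D[...,1]+.125)<.06)
    m=(near&(g<60)).astype(np.uint8)
    n,l,st,ce=cv2.connectedComponentsWithStats(m)
    for i in range(1,n):
        if st[i,4]>30:
            X=D[l==i][:,:2]*1000; print("pocket cc",st[i],X.mean(0).round(1),cv2.minAreaRect(X.astype(np.float32)))
    # spindle
    sp=reg(.45,.55,-.04,.06,.045,.095); X=P[sp]; print("spindle n",len(X),X[:,2].max(),X[X[:,2]>.07].mean(0),X.mean(0))
    # latch/ knob
    la=reg(.4,.6,-.25,-.15,.05,.072); X=P[la]; print("arm",len(X),X.mean(0),cv2.minAreaRect((X[:,:2]*1000).astype(np.float32)))
    kn=reg(.4,.6,-.25,-.15,.078,.1); X=P[kn]; print("knob",len(X),X.mean(0),np.median(X[:,2]))
    # cassette
    ca=reg(.42,.6,-.45,-.30,.022,.045); X=P[ca]; print("cass top",len(X),np.median(X[:,2]),X.mean(0),cv2.minAreaRect((X[:,:2]*1000).astype(np.float32)))
    # holder
    w=(reg(.4,.62,.22,.48,.06,.16))
    pl=w&(g<75)&(sat<25)
    X=P[pl]; cc,nn=fitplane(X)
    for _ in range(3):
        dd=(X-cc)@nn; k=abs(dd)<.005; cc,nn=fitplane(X[k])
    print("plate",k.sum(),cc,nn,np.degrees(np.arccos(nn[2])),np.degrees(np.arctan2(nn[1],nn[0])))
    hd=np.abs((P-cc)@nn); 
    y=np.cross([0,0,1],-nn*[1,1,0]); y/=np.linalg.norm(y)
    xx=np.cross(y,nn)
    allp=ok&(hd<.004)&reg(.35,.7,.15,.5,.01,.16)&(sat<40)&(g<90)
    A=np.stack([(P[allp]-cc)@xx,(P[allp]-cc)@y],1)*1000
    print("plate rect",cv2.minAreaRect(A.astype(np.float32)),A.min(0),A.max(0))
    ht=(P-cc)@nn
    fa=ok&(ht>.032)&(ht<.044)&reg(.35,.7,.15,.5,.05,.2)&(g>110)&(sat<50)
    B=np.stack([(P-cc)@xx,(P-cc)@y],-1)*1000
    n,l,st,ce=cv2.connectedComponentsWithStats(fa.astype(np.uint8))
    for i in range(1,n):
        if st[i,4]>40:
            Q=(B[l==i]).astype(np.float32); print("roll face",st[i],cv2.fitEllipse(cv2.convexHull(Q)) , "h",np.median(ht[l==i]),"world",P[l==i].mean(0))
            q=cv2.minEnclosingCircle(Q); print("  circ",q,"world",cc+xx*q[0][0]/1e3+y*q[0][1]/1e3+nn*np.median(ht[l==i]))
E
python3 m.py
```

```text
== top
desk z -0.0004282255423497805
deck z 0.03183963332308826
deck rect ((508.17919921875, -89.86625671386719), (204.53842163085938, 271.22076416015625), 9.992826461791992)
house ((551.892822265625, -78.18278503417969), (242.75277709960938, 268.0424499511719), 8.068785667419434) 1301
pocket cc [348 209  24  16 255] [ 514.  -130.8] ((513.2376708984375, -126.62594604492188), (46.9415283203125, 79.83815002441406), 9.842092514038086)
spindle n 37 0.08651007045788783 [ 0.49107412 -0.01032753  0.07923534] [ 0.48971289 -0.0106877   0.07576906]
arm 94 [ 0.50061164 -0.20263843  0.06031913] ((491.78387451171875, -202.05218505859375), (18.10928726196289, 86.96395874023438), 89.21155548095703)
knob 25 [ 0.45517377 -0.20365524  0.0911783 ] 0.09299507434040821
cass top 280 0.030025377375450746 [ 0.51033538 -0.37572841  0.03001461] ((512.0169677734375, -372.3614196777344), (82.42369079589844, 49.38614273071289), 69.24211120605469)
plate 10 [0.50752701 0.37887537 0.0836378 ] [-0.2861725  -0.27564768  0.91767296] 23.41177912480303 -136.07322083504164
plate rect ((-19.50389862060547, -47.93388366699
[... 1577 characters left out ...]
312), 89.9299545288086) [ -83.44724454 -116.65898784] [  8.91780453 110.67790988]
roll face [424 242  26  14 178] ((-25.44462013244629, -57.90951919555664), (56.31932830810547, 71.21382141113281), 97.29058837890625) h 0.03832236613186739 world [0.53965506 0.31152657 0.09512877]
  circ ((-18.720043182373047, -58.639854431152344), 29.44129753112793) world [0.53645911 0.31098192 0.08234287]
roll face [475 244  17  10 116] ((-20.210227966308594, 51.41737365722656), (29.541458129882812, 38.75913619995117), 163.3296356201172) h 0.03874488069667889 world [0.47091133 0.3978579  0.08467818]
  circ ((-22.367900848388672, 52.105674743652344), 19.207639694213867) world [0.46851587 0.39844461 0.07887135]
```

```bash
cat > m2.py <<'E'
from h import *
t=dict(np.load("top0.npz")); s=dict(np.load("scene0.npz"))
P=cloud(t)
for u,v in((225,225),(230,205),(200,226),(222,236),(245,226)): print((u,v),t['im'][v,u],P[v,u].round(3))
ps=np.radians(10); ex=np.array([np.cos(ps),np.sin(ps)]); ey=np.array([-ex[1],ex[0]])
O=np.array([.508,-.090])
def up(c,k=4):
    im=cv2.resize(c['im'],None,fx=k,fy=k,interpolation=cv2.INTER_CUBIC).astype(float).mean(2)
    v,u=np.mgrid[:400*k,:640*k]; return im,(u+.5)/k-.5,(v+.5)/k-.5
for nm,c in(("top",t),("scene",s)):
    g,u,v=up(c); D=onplane(c,u,v,.032)[...,:2]-O; X=D@ex*1000; Y=D@ey*1000
    print(nm)
    # profiles across pocket: along x at Y=-45 ; along y at X=0
    def prof(m,a,lo,hi,st=2):
        b=((a-lo)//st).astype(int); print([ (lo+st*i+st/2, int(g[m&(b==i)].mean())) for i in range(int((hi-lo)/st)) if (m&(b==i)).any()])
    print("x@main"); prof((abs(Y+55)<12),X,-44,44)
    print("y@centre"); prof((abs(X-4)<6),Y,-96,24)
    print("x@nose"); prof((abs(Y+2)<4),X,-30,30)
    print("deck x- edge"); prof((abs(Y-20)<40),X,-112,-90)
    print("deck y edges"); prof((abs(X+40)<40),Y,-148,-124); prof((abs(X+40)<40),Y,124,148)
E
python3 m2.py
```

```text
(225, 225) [91 85 81] [0.494 0.35  0.056]
(230, 205) [91 85 80] [0.56  0.327 0.081]
(200, 226) [84 81 76] [0.488 0.427 0.09 ]
(222, 236) [87 81 78] [0.457 0.364 0.04 ]
(245, 226) [198 196 197] [ 0.497  0.291 -0.002]
top
x@main
[(-43.0, 135), (-41.0, 135), (-39.0, 136), (-37.0, 136), (-35.0, 137), (-33.0, 139), (-31.0, 136), (-29.0, 113), (-27.0, 80), (-25.0, 58), (-23.0, 54), (-21.0, 54), (-19.0, 55), (-17.0, 55), (-15.0, 55), (-13.0, 55), (-11.0, 55), (-9.0, 55), (-7.0, 55), (-5.0, 54), (-3.0, 54), (-1.0, 55), (1.0, 55), (3.0, 55), (5.0, 55), (7.0, 55), (9.0, 55), (11.0, 55), (13.0, 55), (15.0, 55), (17.0, 54), (19.0, 53), (21.0, 55), (23.0, 76), (25.0, 111), (27.0, 133), (29.0, 136), (31.0, 136), (33.0, 136), (35.0, 135), (37.0, 134), (39.0, 134), (41.0, 134), (43.0, 134)]
y@centre
[(-95.0, 120), (-93.0, 132), (-91.0, 135), (-89.0, 133), (-87.0, 133), (-85.0, 134), (-83.0, 131), (-81.0, 120), (-79.0, 93), (-77.0, 64), (-75.0, 51), (-73.0, 53), (-71.0, 55), (-69.0, 55), (-67.0, 55), (-65.0, 55), (-63.0, 55), (-61.0, 55), (-59.0, 55), (-57.0, 55), (-55.0, 55), (-53.0, 55), (-51.0, 55
[... 2971 characters left out ...]
0, 32), (5.0, 56), (7.0, 96), (9.0, 132), (11.0, 146), (13.0, 145), (15.0, 144), (17.0, 143), (19.0, 143), (21.0, 143), (23.0, 143), (25.0, 143), (27.0, 143), (29.0, 143)]
deck x- edge
[(-111.0, 201), (-109.0, 191), (-107.0, 175), (-105.0, 158), (-103.0, 148), (-101.0, 144), (-99.0, 144), (-97.0, 144), (-95.0, 144), (-93.0, 144), (-91.0, 144)]
deck y edges
[(-147.0, 192), (-145.0, 187), (-143.0, 180), (-141.0, 174), (-139.0, 167), (-137.0, 157), (-135.0, 147), (-133.0, 139), (-131.0, 125), (-129.0, 105), (-127.0, 84), (-125.0, 77)]
[(125.0, 144), (127.0, 143), (129.0, 145), (131.0, 141), (133.0, 117), (135.0, 81), (137.0, 50), (139.0, 29), (141.0, 17), (143.0, 21), (145.0, 62), (147.0, 122)]
```

```bash
cat > m3.py <<'E'
from h import *
t=dict(np.load("top0.npz")); s=dict(np.load("scene0.npz"))
for nm,c in(("top",t),("scene",s)):
    P=cloud(c); im=c['im'].astype(int); g=im.mean(2); sat=im.max(2)-im.min(2); ok=c['z']>0
    box=ok&(P[...,0]>.4)&(P[...,0]<.64)&(P[...,1]>.2)&(P[...,1]<.5)
    X=P[box&(g<110)&(sat<30)&(P[...,2]>.025)&(P[...,2]<.11)]
    best=None;rng=np.random.default_rng(0)
    for _ in range(800):
        a=X[rng.choice(len(X),3,False)]; n=np.cross(a[1]-a[0],a[2]-a[0]); n/=np.linalg.norm(n)+1e-12; n*=np.sign(n[2])
        if abs(np.degrees(np.arccos(n[2]))-35)>6: continue
        k=abs((X-a[0])@n)<.003
        if best is None or k.sum()>best.sum(): best=k
    Q=X[best]; cc=Q.mean(0); n=np.linalg.svd(Q-cc)[2][2]; n*=np.sign(n[2])
    print(nm,len(X),best.sum(),"n",n.round(3),np.degrees(np.arccos(n[2])),"az",np.degrees(np.arctan2(n[1],n[0])))
    h=n[:2]/np.linalg.norm(n[:2]); ex=np.array([-h[0],-h[1],0]); 
    hy=np.cross([0,0,1],ex); sx=np.cross(hy,n)
    A=np.stack([(Q-cc)@sx,(Q-cc)@hy],1)*1000; rc=cv2.minAreaRect(A.astype(np.float32)); print(" rect",rc)
    a=rc[2]; 
    C=cc+sx*rc[0][0]/1e3+hy*rc[0][1]/1e3; print(" plate centre",C.round(4),"hy",hy.round(3))
    ht=(P-C)@n; B=np.stack([(P-C)@sx,(P-C)@hy],-1)*1000
    fa=box&(abs(ht-.038)<.005)&(g>120)&(sat<40)
    nl,l,st,_=cv2.connectedComponentsWithStats(fa.astype(np.uint8))
    # colour-only subpixel face: intersect rays with face plane
    k=4; G=cv2.resize(c['im'],None,fx=k,fy=k,interpolation=cv2.INTER_CUBIC).astype(int)
    for i in range(1,nl):
        if st[i,4]<30: continue
        b=B[l==i].astype(np.float32); q=cv2.minEnclosingCircle(b)
        print(" face",st[i],"circle",q,"ellipse",cv2.fitEllipse(cv2.convexHull(b)),"ht",np.median(ht[l==i]).round(4))
        w=C+sx*q[0][0]/1e3+hy*q[0][1]/1e3; print("   axis foot on plate world",w.round(4))
        print("   bright stats", g[l==i].mean())
E
python3 m3.py
```

```text
top 1573 1131 n [-0.464 -0.349  0.814] 35.482327463626056 az -143.09094283207514
 rect ((-6.7531890869140625, -4.441902160644531), (111.33531188964844, 227.8679962158203), 0.17290057241916656)
 plate centre [0.4997 0.3557 0.065 ] hy [-0.601  0.8    0.   ]
 face [229 209  18  17 179] circle ((-2.0575153827667236, -54.7343635559082), 30.751794815063477) ellipse ((-2.059494972229004, -54.976043701171875), (59.467716217041016, 60.309383392333984), 74.5567398071289) ht 0.038
   axis foot on plate world [0.5312 0.3109 0.0638]
   bright stats 183.68715083798884
 face [206 232  12  12  59] circle ((-3.4276411533355713, 56.19444274902344), 21.752412796020508) ellipse ((-3.2016234397888184, 55.25397491455078), (37.90568542480469, 41.614349365234375), 51.588253021240234) ht 0.0378
   axis foot on plate world [0.4637 0.3989 0.063 ]
   bright stats 169.45197740112994
 face [260 245  10   8  41] circle ((-161.3495635986328, -56.47365188598633), 20.363582611083984) ellipse ((-169.77456665039062, -48.6600341796875), (27.132816314697266, 57.304073333740234), 25.372989654541016) ht 0.0364
   axis foot
[... 238 characters left out ...]
02392578), 89.84461975097656)
 plate centre [0.5029 0.357  0.0713] hy [-0.602  0.799  0.   ]
 face [472 236  19   4  63] circle ((-8.10825252532959, 53.00240707397461), 21.4140682220459) ellipse ((-7.802205562591553, 53.719478607177734), (39.9145393371582, 41.414634704589844), 58.80467224121094) ht 0.0365
   axis foot on plate world [0.4656 0.3953 0.0669]
   bright stats 166.38095238095235
 face [422 238  27   5 108] circle ((-7.990091800689697, -54.292930603027344), 31.623855590820312) ellipse ((-6.927894115447998, -56.284854888916016), (56.818790435791016, 62.08504104614258), 118.63619232177734) ht 0.0372
   axis foot on plate world [0.5302 0.3096 0.0669]
   bright stats 176.27160493827157
```

```bash
cat >> h.py <<'E'
def Rt(z,y):
    z=np.array(z,float)/np.linalg.norm(z); y=np.array(y,float); y-=z*(y@z); y/=np.linalg.norm(y)
    return np.stack([np.cross(y,z),y,z],1)
def down(az): a=np.radians(az); return Rt([0,0,-1],[np.cos(a),np.sin(a),0])
def delta(p,M):
    o=r.get_obs(); R0=R.from_rotvec(o['orientation']).as_matrix()
    d=(np.array(p)-o['tcp_pos'])*1000; w=np.degrees(R.from_matrix(M@R0.T).as_rotvec())
    print("d",d.round(1),"w",w.round(2),"rows",np.linalg.norm(d)/41.7,np.linalg.norm(w)/7.16,"t",o['clock'],"j",o['joints'].round(2),"F",o['contact_force'].round(1),"grip",round(o['grip_width'],4))
n=np.array([-.4581,-.3452,.8192]); hy=np.array([-.602,.7985,0]); W=np.array([.531,.310,.0638])
E
python3 - <<'E'
from h import *
M=Rt(-n,hy); delta(W+.118*n,M); print(W+.118*n)
E
```

```text
d [ 227.5 -357.4  -51. ] w [  4.95 -36.2   56.84] rows 10.23254230735664 9.436968684878655 t 0.1 j [-1.3   0.48  0.02  1.56 -0.01  1.11 -0.08] F [-0.   0.6 -0.1] grip 0.085
[0.4769442 0.2692664 0.1604656]
```

Emit:
send_rows(deltas=[{"dx": 18,"dy": -28,"dz": 4,"rx": 0.4,"ry": -3,"rz": 4.7},{"dx": 37,"dy": -58,"dz": 8,"rx": 0.8,"ry": -6,"rz": 9.4},{"dx": 56,"dy": -88,"dz": 10,"rx": 1.2,"ry": -9,"rz": 14.1},{"dx": 75,"dy": -118,"dz": 10,"rx": 1.6,"ry": -12,"rz": 18.8},{"dx": 94,"dy": -148,"dz": 10,"rx": 2,"ry": -15,"rz": 23.5}], jaw=85, newtons=40)

```text
clock: 0.52
tcp_pos: [0.344, 0.4779, 0.2222]
orientation: [-0.056, 2.888, 0.121]
contact_force: [0.5, -0.4, -0.2]
grip_width: 0.0851
gripper_force: 0.0
```

Emit:
send_rows(deltas=[{"dx": 19,"dy": -30,"dz": -5,"rx": 0.4,"ry": -3,"rz": 4.7},{"dx": 38,"dy": -60,"dz": -12,"rx": 0.8,"ry": -6,"rz": 9.4},{"dx": 57,"dy": -90,"dz": -18,"rx": 1.2,"ry": -9,"rz": 14.1},{"dx": 76,"dy": -120,"dz": -24,"rx": 1.6,"ry": -12,"rz": 18.8},{"dx": 95,"dy": -150,"dz": -30,"rx": 2,"ry": -15,"rz": 23.5}])

```text
clock: 0.93
tcp_pos: [0.4385, 0.3278, 0.1922]
orientation: [-0.61, 2.572, 0.221]
contact_force: [1.5, -0.3, -0.1]
grip_width: 0.0847
gripper_force: 0.0
```

Run:
```python
from h import *
M=Rt(-n,hy); delta(W+.118*n,M)
```

```text
d [ 38.4 -58.6 -31.8] w [ 0.83 -6.04  9.53] rows 1.8442003369925508 1.5796816605222461 t 0.9333 j [-0.97  0.07  0.13  2.29  0.44  0.31  0.8 ] F [ 1.5 -0.3 -0.1] grip 0.0847
```

Emit:
send_rows(deltas=[{"dx": 13,"dy": -20,"dz": -11,"rx": 0.3,"ry": -2,"rz": 3.2},{"dx": 26,"dy": -40,"dz": -21,"rx": 0.6,"ry": -4,"rz": 6.4},{"dx": 38,"dy": -59,"dz": -32,"rx": 0.8,"ry": -6,"rz": 9.5},{"dx": 38,"dy": -59,"dz": -32,"rx": 0.8,"ry": -6,"rz": 9.5}])

```text
clock: 1.27
tcp_pos: [0.4636, 0.2846, 0.1624]
orientation: [-0.731, 2.505, 0.186]
contact_force: [0.5, -0.1, -0.5]
grip_width: 0.0848
gripper_force: 0.0
```

Run:
```python
from h import *
M=Rt(-n,hy); delta(W+.118*n,M); delta(W+.018*n,M)
c=grab("top"); s=grab("scene")
a=cv2.resize(c['im'][180:280,180:290],None,fx=3.6,fy=3.6); b=cv2.resize(s['im'][185:285,400:510],None,fx=3.6,fy=3.6)
cv2.imwrite("pics/a2.png",np.hstack([a,b]))
```

```text
d [ 13.3 -15.4  -1.9] w [ 2.8  -2.75  4.7 ] rows 0.4902351112447239 0.854567427172764 t 1.2667 j [-0.49  0.13 -0.25  2.33  0.71  0.2   0.74] F [ 0.5 -0.1 -0.5] grip 0.0848
d [ 59.1  19.1 -83.8] w [ 2.8  -2.75  4.7 ] rows 2.5028184190806053 0.854567427172764 t 1.2667 j [-0.49  0.13 -0.25  2.33  0.71  0.2   0.74] F [ 0.5 -0.1 -0.5] grip 0.0848
```

View pics/a2.png

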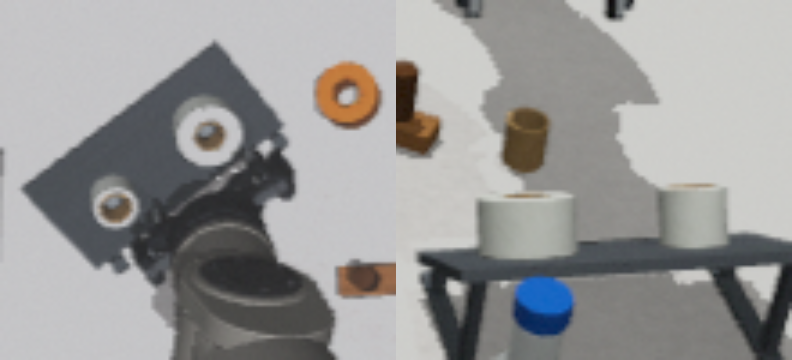

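The picture shows the open gripper lined up above the full roll, at left crop (210,135); the roll is undisturbed. The arm is lagging near a wrist limit, so I'll test whether it converges.

Emit:
send_rows(deltas=[{"dx": 4,"dy": 3,"dz": -7},{"dx": 8,"dy": 6,"dz": -14},{"dx": 12,"dy": 9,"dz": -21},{"dx": 17,"dy": 13,"dz": -30}])

```text
$.deltas[0]: bad value
```

Run:
```python
from h import *
M=Rt(-n,hy); delta(W+.07*n,M)
```

```text
d [ 34.5   4.4 -40.2] w [ 2.87 -2.9   5.06] rows 1.2734997997114683 0.9075126362221018 t 1.3667 j [-0.48  0.13 -0.25  2.33  0.71  0.2   0.75] F [-0.1 -1.  -0.5] grip 0.0851
```

Emit:
send_rows(deltas=[{"dx": 4,"dy": 3,"dz": -7,"rx": 0,"ry": 0,"rz": 0},{"dx": 8,"dy": 6,"dz": -14,"rx": 0,"ry": 0,"rz": 0},{"dx": 12,"dy": 9,"dz": -21,"rx": 0,"ry": 0,"rz": 0},{"dx": 17,"dy": 13,"dz": -30,"rx": 0,"ry": 0,"rz": 0}])

```text
clock: 1.7
tcp_pos: [0.4805, 0.2998, 0.1331]
orientation: [-0.732, 2.504, 0.188]
contact_force: [0.2, 0.1, -0.4]
grip_width: 0.0849
gripper_force: 0.0
```

Run:
```python
from h import *
M=Rt(-n,hy); delta(W+.07*n,M)
```

```text
d [ 18.4 -14.  -12. ] w [ 2.73 -2.71  4.64] rows 0.6237443295730151 0.8426084119840522 t 1.7 j [-0.46  0.22 -0.29  2.31  1.12  0.18  0.34] F [ 0.2  0.1 -0.4] grip 0.0849
```

```bash
cat >> h.py <<'E'
def npv(d): a=np.radians(d); return np.array([-.7986*np.sin(a),-.6018*np.sin(a),np.cos(a)])
Mg=Rt(-npv(15),hy)
def rollpose(h): return W+n*h-.008*npv(15)
E
python3 - <<'E'
from h import *
delta(rollpose(.09),Mg)
E
```

```text
d [ 10.9 -19.6  -3.3] w [-8.66 13.73  4.49] rows 0.5436474315565816 2.3526325597850684 t 1.7 j [-0.46  0.22 -0.29  2.31  1.12  0.18  0.34] F [ 0.2  0.1 -0.4] grip 0.0849
```

Emit:
send_rows(deltas=[{"dx": 3,"dy": -5,"dz": 0,"rx": -2.2,"ry": 3.4,"rz": 1.1},{"dx": 5,"dy": -10,"dz": -1,"rx": -4.3,"ry": 6.9,"rz": 2.2},{"dx": 8,"dy": -15,"dz": -2,"rx": -6.5,"ry": 10.3,"rz": 3.4},{"dx": 11,"dy": -20,"dz": -3,"rx": -8.7,"ry": 13.7,"rz": 4.5},{"dx": 11,"dy": -20,"dz": -3,"rx": -8.7,"ry": 13.7,"rz": 4.5}])

```text
clock: 2.12
tcp_pos: [0.4894, 0.2797, 0.1297]
orientation: [-0.926, 2.746, 0.121]
contact_force: [1.5, -0.2, -1.1]
grip_width: 0.0845
gripper_force: 0.0
```

Run:
```python
from h import *
delta(rollpose(.09),Mg)
delta(rollpose(.026),Mg)
```

```text
d [2.1 0.5 0.1] w [ 0.15 -0.36 -0.26] rows 0.051005236635236685 0.06531098585452612 t 2.1167 j [-0.07  0.35 -0.65  2.07  0.4   0.57  1.24] F [ 1.5 -0.2 -1.1] grip 0.0845
d [ 31.4  22.6 -52.3] w [ 0.15 -0.36 -0.26] rows 1.5596569184743125 0.06531098585452612 t 2.1167 j [-0.07  0.35 -0.65  2.07  0.4   0.57  1.24] F [ 1.5 -0.2 -1.1] grip 0.0845
```

Good. Descend along the peg axis.

Emit:
send_rows(deltas=[{"dx": 6,"dy": 5,"dz": -10,"rx": 0,"ry": 0,"rz": 0},{"dx": 13,"dy": 9,"dz": -21,"rx": 0,"ry": 0,"rz": 0},{"dx": 19,"dy": 14,"dz": -31,"rx": 0,"ry": 0,"rz": 0},{"dx": 25,"dy": 18,"dz": -42,"rx": 0,"ry": 0,"rz": 0},{"dx": 31,"dy": 22,"dz": -52,"rx": 0,"ry": 0,"rz": 0}])

```text
clock: 2.53
tcp_pos: [0.5221, 0.3017, 0.0766]
orientation: [-0.92, 2.742, 0.118]
contact_force: [0.6, -0.5, 1.0]
grip_width: 0.085
gripper_force: 0.0
```

Run:
```python
from h import *
delta(rollpose(.026),Mg)
```

```text
d [-1.4  0.5  0.8] w [ 0.14 -0.03 -0.08] rows 0.040259260895930626 0.022906824521229375 t 2.5333 j [-0.18  0.47 -0.55  2.03  0.54  0.49  1.12] F [ 0.6 -0.5  1. ] grip 0.085
```

Emit:
send_rows(deltas=[{"dx": -1,"dy": 0,"dz": 0,"rx": 0,"ry": 0,"rz": 0},{"dx": -1,"dy": 0,"dz": 0,"rx": 0,"ry": 0,"rz": 0},{"dx": -1,"dy": 0,"dz": 0,"rx": 0,"ry": 0,"rz": 0},{"dx": -1,"dy": 0,"dz": 0,"rx": 0,"ry": 0,"rz": 0},{"dx": -1,"dy": 0,"dz": 0,"rx": 0,"ry": 0,"rz": 0}], jaw=50, newtons=40)

```text
clock: 2.95
tcp_pos: [0.5203, 0.3013, 0.0788]
orientation: [-0.92, 2.741, 0.119]
contact_force: [-5.1, 0.4, 5.1]
grip_width: 0.0499
gripper_force: 4.5
```

Emit:
send_rows(deltas=[{"dx": 0,"dy": 0,"dz": 0,"rx": 0,"ry": 0,"rz": 0},{"dx": 0,"dy": 0,"dz": 0,"rx": 0,"ry": 0,"rz": 0},{"dx": 0,"dy": 0,"dz": 0,"rx": 0,"ry": 0,"rz": 0},{"dx": 0,"dy": 0,"dz": 0,"rx": 0,"ry": 0,"rz": 0}])

```text
clock: 3.28
tcp_pos: [0.5203, 0.3013, 0.0788]
orientation: [-0.919, 2.741, 0.12]
contact_force: [-5.0, -0.5, 4.8]
grip_width: 0.05
gripper_force: 4.2
```

Run:
```python
from h import *
c=grab("top"); s=grab("scene")
a=cv2.resize(c['im'][180:280,180:290],None,fx=3.6,fy=3.6); b=cv2.resize(s['im'][185:285,400:510],None,fx=3.6,fy=3.6)
cv2.imwrite("pics/a3.png",np.hstack([a,b]))
```

```text
(no output)
```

View pics/a3.png

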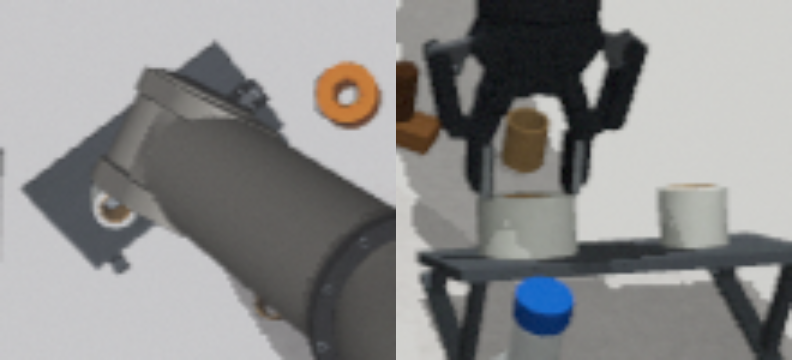

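The picture shows the fingers (pads at right crop 487,170 and 575,165) closed to 50 mm. They look to be resting on or behind the roll rather than around it, so I'll measure where they are in 3D.

Run:
```python
from h import *
s=grab("scene"); s0=dict(np.load("scene0.npz")); P=cloud(s); P0=cloud(s0)
b=np.array([0,0,.0025])
sx=np.cross(hy,n)
def rel(X): X=X-b-W; return (np.array([X@sx,X@hy,X@n])*1000).round(0)
for col in (425,449,450):
    print(col,[(v,int(s['im'][v,col].mean()),*rel(P[v,col])) for v in range(222,262,3)])
print("before",[(v,int(s0['im'][v,425].mean()),*rel(P0[v,425])) for v in range(228,262,3)])
print("tcp",rel(r.get_obs()['tcp_pos']+b), proj(s,r.get_obs()['tcp_pos']+b))
print("mid col 437",[(v,*rel(P[v,437])) for v in range(232,262,4)],[(v,*rel(P0[v,437])) for v in range(232,262,4)])
```

```text
425 [(222, 29, np.float64(32.0), np.float64(-32.0), np.float64(81.0)), (225, 59, np.float64(25.0), np.float64(-30.0), np.float64(74.0)), (228, 92, np.float64(24.0), np.float64(-30.0), np.float64(67.0)), (231, 94, np.float64(22.0), np.float64(-30.0), np.float64(60.0)), (234, 97, np.float64(20.0), np.float64(-29.0), np.float64(53.0)), (237, 99, np.float64(14.0), np.float64(-28.0), np.float64(46.0)), (240, 91, np.float64(13.0), np.float64(-28.0), np.float64(39.0)), (243, 107, np.float64(11.0), np.float64(-28.0), np.float64(32.0)), (246, 108, np.float64(12.0), np.float64(-29.0), np.float64(25.0)), (249, 107, np.float64(8.0), np.float64(-28.0), np.float64(18.0)), (252, 107, np.float64(11.0), np.float64(-29.0), np.float64(11.0)), (255, 124, np.float64(11.0), np.float64(-29.0), np.float64(4.0)), (258, 88, np.float64(38.0), np.float64(-38.0), np.float64(1.0)), (261, 69, np.float64(58.0), np.float64(-43.0), np.float64(-3.0))]
449 [(222, 21, np.float64(26.0), np.float64(25.0), np.float64(78.0)), (225, 33, np.float64(27.0), np.float64(25.0), np.float64(71.0)), (228, 53, np.float64(23.0), np.flo
[... 2827 characters left out ...]
6.0), np.float64(21.0)), (252, np.float64(27.0), np.float64(-6.0), np.float64(12.0)), (256, np.float64(27.0), np.float64(-7.0), np.float64(3.0)), (260, np.float64(56.0), np.float64(-16.0), np.float64(-2.0))] [(232, np.float64(-166.0), np.float64(57.0), np.float64(42.0)), (236, np.float64(-156.0), np.float64(53.0), np.float64(33.0)), (240, np.float64(29.0), np.float64(-5.0), np.float64(39.0)), (244, np.float64(29.0), np.float64(-6.0), np.float64(30.0)), (248, np.float64(28.0), np.float64(-6.0), np.float64(21.0)), (252, np.float64(22.0), np.float64(-5.0), np.float64(11.0)), (256, np.float64(28.0), np.float64(-7.0), np.float64(3.0)), (260, np.float64(57.0), np.float64(-17.0), np.float64(-2.0))]
```

Emit:
send_rows(deltas=[{"dx": -5,"dy": -4,"dz": 10,"rx": 0,"ry": 0,"rz": 0},{"dx": -10,"dy": -8,"dz": 20,"rx": 0,"ry": 0,"rz": 0},{"dx": -17,"dy": -13,"dz": 31,"rx": 0,"ry": 0,"rz": 0},{"dx": -17,"dy": -13,"dz": 31,"rx": 0,"ry": 0,"rz": 0}])

```text
clock: 3.77
tcp_pos: [0.5047, 0.2869, 0.1116]
orientation: [-0.916, 2.739, 0.118]
contact_force: [-0.8, -0.3, -0.0]
grip_width: 0.0498
gripper_force: 0.0
```

Run:
```python
from h import *
s=grab("scene"); P=cloud(s); b=np.array([0,0,.0025]); o=r.get_obs(); p=o['tcp_pos']; M=R.from_rotvec(o['orientation']).as_matrix()
T=(P-b-p)@M*1000   # tool frame
im=s['im'].astype(int)
k=(abs(T[...,1])<70)&(abs(T[...,0])<25)&(T[...,2]>-60)&(T[...,2]<40)&(s['z']>0)
Q=T[k]; print(o['grip_width'],p,len(Q))
for z in range(-60,40,4):
    a=Q[(Q[:,2]>=z)&(Q[:,2]<z+4)]
    if len(a): print(z,len(a),a[:,1].min().round(),a[:,1].max().round(),"x",a[:,0].min().round(),a[:,0].max().round())
u=proj(s,p+b); u0=proj(s,p+b+M[:,2]*.011); print(u,u0)
cv2.imwrite("pics/a4.png",cv2.resize(s['im'][170:270,390:490],None,fx=6,fy=6,interpolation=cv2.INTER_CUBIC))
```

```text
0.04978180685976178 [0.50516658 0.28701512 0.11081333] 336
-60 33 -40.0 38.0 x -12.0 10.0
-56 28 -40.0 38.0 x -12.0 12.0
-52 26 -41.0 35.0 x -12.0 9.0
-48 26 -39.0 35.0 x -13.0 9.0
-44 29 -40.0 37.0 x -14.0 8.0
-40 23 -40.0 36.0 x -13.0 8.0
-36 28 -39.0 38.0 x -13.0 7.0
-32 21 -38.0 35.0 x -15.0 13.0
-28 13 -33.0 29.0 x -11.0 12.0
-24 3 -33.0 24.0 x -7.0 -3.0
8 2 -20.0 18.0 x -24.0 -24.0
12 14 -27.0 28.0 x -25.0 -14.0
16 14 -28.0 30.0 x -25.0 -1.0
20 28 -29.0 32.0 x -25.0 9.0
24 23 -28.0 32.0 x -24.0 20.0
28 12 -28.0 31.0 x -25.0 -7.0
32 6 -28.0 -23.0 x -24.0 -6.0
36 7 -28.0 31.0 x -25.0 -8.0
[433.5866371  230.62532316] [433.3093995  234.97816803]
```

View pics/a4.png

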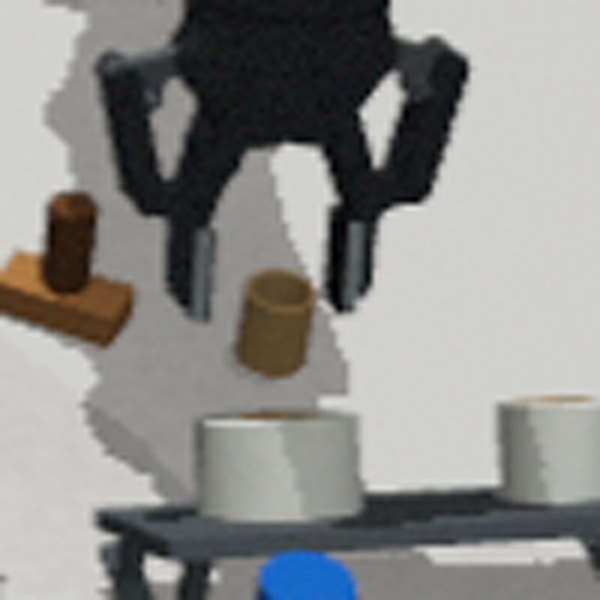

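Picture: the gripper is clear of the roll, with fingertips at crop (200,318) and (348,310), while the reported TCP projects to about crop (262,364). The tips therefore stand about 20 mm behind the reported TCP. I'll check that against the start frame and use the measured offset.

Run:
```python
from h import *
for f,bz in(("scene0",.0025),("top0",0)):
    s=dict(np.load(f+".npz")); P=cloud(s)-[0,0,bz]; p=np.array([.2494,.6266,.2114]); M=R.from_rotvec([-.59142,-3.08521,.0025]).as_matrix()
    T=(P-p)@M*1000; k=(abs(T[...,1])<75)&(abs(T[...,0])<60)&(T[...,2]>-120)&(T[...,2]<40)&(s['z']>0); Q=T[k]; print(f,len(Q))
    for z in range(-120,40,8):
        a=Q[(Q[:,2]>=z)&(Q[:,2]<z+8)]
        if len(a): print(z,len(a),a[:,1].min().round(),a[:,1].max().round(),"x",a[:,0].min().round(),a[:,0].max().round())
```

```text
scene0 602
-120 91 -71.0 -6.0 x -24.0 3.0
-112 86 -72.0 -3.0 x -21.0 8.0
-104 96 -72.0 -1.0 x -21.0 12.0
-96 74 -74.0 0.0 x -19.0 12.0
-88 75 -73.0 -34.0 x -18.0 14.0
-80 36 -74.0 -43.0 x -15.0 -1.0
-72 31 -56.0 -43.0 x -15.0 11.0
-64 34 -58.0 -42.0 x -16.0 8.0
-56 30 -57.0 -43.0 x -15.0 10.0
-48 29 -56.0 -43.0 x -13.0 7.0
-40 19 -52.0 -43.0 x -17.0 11.0
-32 1 -44.0 -44.0 x -6.0 -6.0
top0 206
-120 38 -72.0 -11.0 x -20.0 17.0
-112 38 -72.0 -21.0 x -18.0 16.0
-104 38 -74.0 -19.0 x -18.0 15.0
-96 36 -75.0 -28.0 x -18.0 10.0
-88 30 -75.0 -42.0 x -14.0 10.0
-80 4 -56.0 -41.0 x -14.0 -11.0
-72 1 -48.0 -48.0 x -11.0 -11.0
-64 3 -50.0 -42.0 x -12.0 -8.0
-56 7 -55.0 -42.0 x -13.0 -7.0
-48 4 -56.0 -45.0 x -12.0 -7.0
-40 6 -50.0 46.0 x -12.0 -9.0
-32 1 -47.0 -47.0 x -6.0 -6.0
```

```bash
sed -i 's/-.008\*npv(15)/-.042*npv(15)/' h.py
python3 - <<'E'
from h import *
delta(rollpose(.09),Mg); delta(rollpose(.026),Mg)
E
```

```text
d [ -6.7  -1.5 -13.9] w [0.05 0.17 0.09] rows 0.37104397894279667 0.02773936974520273 t 3.8167 j [-0.11  0.4  -0.62  2.06  0.47  0.53  1.18] F [ 0.3 -0.7  0.6] grip 0.0498
d [ 22.6  20.6 -66.3] w [0.05 0.17 0.09] rows 1.7502281526075194 0.02773936974520273 t 3.8167 j [-0.11  0.4  -0.62  2.06  0.47  0.53  1.18] F [ 0.3 -0.7  0.6] grip 0.0498
```

Emit:
send_rows(deltas=[{"dx": -7,"dy": -2,"dz": -5,"rx": 0,"ry": 0,"rz": 0},{"dx": -7,"dy": -2,"dz": -5,"rx": 0,"ry": 0,"rz": 0},{"dx": -7,"dy": -2,"dz": -14,"rx": 0,"ry": 0,"rz": 0},{"dx": -7,"dy": -2,"dz": -14,"rx": 0,"ry": 0,"rz": 0},{"dx": -7,"dy": -2,"dz": -14,"rx": 0,"ry": 0,"rz": 0}], jaw=85)

```text
clock: 4.23
tcp_pos: [0.4971, 0.2854, 0.0936]
orientation: [-0.918, 2.744, 0.119]
contact_force: [-0.1, -0.5, -0.3]
grip_width: 0.0849
gripper_force: 0.0
```

Emit:
send_rows(deltas=[{"dx": 6,"dy": 4,"dz": -10,"rx": 0,"ry": 0,"rz": 0},{"dx": 12,"dy": 9,"dz": -21,"rx": 0,"ry": 0,"rz": 0},{"dx": 18,"dy": 13,"dz": -32,"rx": 0,"ry": 0,"rz": 0},{"dx": 24,"dy": 18,"dz": -42,"rx": 0,"ry": 0,"rz": 0},{"dx": 30,"dy": 22,"dz": -52,"rx": 0,"ry": 0,"rz": 0}])

```text
clock: 4.65
tcp_pos: [0.5281, 0.3083, 0.0414]
orientation: [-0.918, 2.742, 0.119]
contact_force: [0.1, 0.1, 0.1]
grip_width: 0.085
gripper_force: 0.0
```

Run:
```python
from h import *
delta(rollpose(.026),Mg)
```

```text
d [-0.3 -0.7  3.1] w [ 0.08 -0.03  0.02] rows 0.07733261299570188 0.01231176671875002 t 4.65 j [-0.23  0.53 -0.49  2.03  0.61  0.43  1.05] F [0.1 0.1 0.1] grip 0.085
```

Emit:
send_rows(deltas=[{"dx": 0,"dy": -1,"dz": 3,"rx": 0,"ry": 0,"rz": 0},{"dx": 0,"dy": -1,"dz": 3,"rx": 0,"ry": 0,"rz": 0},{"dx": 0,"dy": -1,"dz": 3,"rx": 0,"ry": 0,"rz": 0},{"dx": 0,"dy": -1,"dz": 3,"rx": 0,"ry": 0,"rz": 0},{"dx": 0,"dy": -1,"dz": 3,"rx": 0,"ry": 0,"rz": 0}], jaw=52, newtons=40)

```text
clock: 5.07
tcp_pos: [0.5275, 0.3067, 0.0463]
orientation: [-0.917, 2.742, 0.119]
contact_force: [-0.2, 1.2, -1.1]
grip_width: 0.0621
gripper_force: 43.7
```

Emit:
send_rows(deltas=[{"dx": 0,"dy": 0,"dz": 0,"rx": 0,"ry": 0,"rz": 0},{"dx": 0,"dy": 0,"dz": 0,"rx": 0,"ry": 0,"rz": 0},{"dx": 0,"dy": 0,"dz": 0,"rx": 0,"ry": 0,"rz": 0}])

```text
clock: 5.32
tcp_pos: [0.5277, 0.3067, 0.0461]
orientation: [-0.917, 2.742, 0.119]
contact_force: [-0.2, 1.5, -0.3]
grip_width: 0.0617
gripper_force: 43.8
```

Emit:
send_rows(deltas=[{"dx": -4,"dy": -3,"dz": 7,"rx": 0,"ry": 0,"rz": 0},{"dx": -9,"dy": -7,"dz": 16,"rx": 0,"ry": 0,"rz": 0},{"dx": -14,"dy": -10.5,"dz": 25,"rx": 0,"ry": 0,"rz": 0},{"dx": -18,"dy": -13.5,"dz": 32,"rx": 0,"ry": 0,"rz": 0},{"dx": -23,"dy": -17,"dz": 41,"rx": 0,"ry": 0,"rz": 0}])

```text
clock: 5.73
tcp_pos: [0.5041, 0.2884, 0.0876]
orientation: [-0.916, 2.743, 0.117]
contact_force: [0.0, 1.2, -1.3]
grip_width: 0.0619
gripper_force: 44.3
```

Emit:
send_rows(deltas=[{"dx": -5,"dy": -3,"dz": 20,"rx": 0,"ry": 0,"rz": 0},{"dx": -10,"dy": -7,"dz": 45,"rx": 0,"ry": 0,"rz": 0},{"dx": -10,"dy": -7,"dz": 70,"rx": 0,"ry": 0,"rz": 0},{"dx": -10,"dy": -7,"dz": 80,"rx": 0,"ry": 0,"rz": 0}])

```text
clock: 6.07
tcp_pos: [0.4953, 0.2829, 0.1705]
orientation: [-0.916, 2.738, 0.119]
contact_force: [1.0, 1.1, -0.4]
grip_width: 0.0623
gripper_force: 44.3
```

Run:
```python
from h import *
o=r.get_obs(); M0=R.from_rotvec(o['orientation']).as_matrix()
# roll axis currently n in tool frame
a=M0.T@n; print("axis in tool",a.round(3))
# target: roll upright (relative tilt 20deg): tool z = tilt -20 (npv(-20)), yaw such that reach good
for az in (127,60,30):
    rot=R.from_euler('z',az-127,degrees=True).as_matrix()
    M=rot@Rt(-npv(-20),hy)
    print(az); delta([.4921,-.0115,.2],M)
c=grab("scene"); cv2.imwrite("pics/a5.png",cv2.resize(c['im'][130:280,370:520],None,fx=4,fy=4))
```

```text
axis in tool [ 0.339 -0.002 -0.941]
127
d [  -3.2 -294.4   29.5] w [-21.05  28.18   0.  ] rows 7.09527096229678 4.9132441983352715 t 6.0667 j [-0.02  0.3  -0.71  2.03  0.35  0.64  1.29] F [ 1.   1.1 -0.4] grip 0.0623
60
d [  -3.2 -294.4   29.5] w [ -2.11  37.15 -64.78] rows 7.09527096229678 10.434054893958624 t 6.0667 j [-0.02  0.3  -0.71  2.03  0.35  0.64  1.29] F [ 1.   1.1 -0.4] grip 0.0623
30
d [  -3.2 -294.4   29.5] w [  8.07  38.8  -93.62] rows 7.09527096229678 14.197861693981938 t 6.0667 j [-0.02  0.3  -0.71  2.03  0.35  0.64  1.29] F [ 1.   1.1 -0.4] grip 0.0623
```

View pics/a5.png

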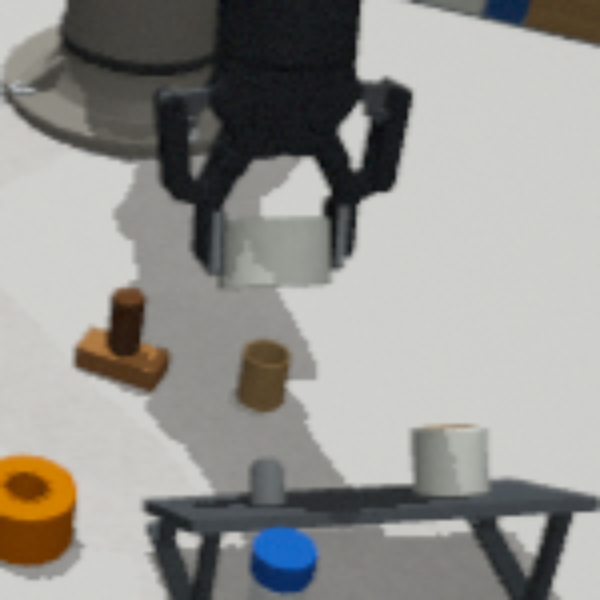

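Picture: the roll is held upright-ish in the jaws at crop (275,250), its peg at (267,482) is bare, and the part roll is untouched at (450,460). Now turn it upright over the spindle.

```bash
cat >> h.py <<'E'
v=R.from_rotvec([-.917,2.742,.119]).as_matrix().T@(W-np.array([.5277,.3067,.0461]))
def Mup(az): return R.from_euler('z',az-127,degrees=True).as_matrix()@Rt(-npv(-20),hy)
def over(h,az=90,foot=(.4921,-.0115,.036)): return np.array(foot)+[0,0,h]-Mup(az)@v
E
python3 - <<'E'
from h import *
print(v); print(over(.085)); delta(over(.1),Mup(90))
E
```

```text
[-0.0090339   0.00063375 -0.01590777]
[ 0.47817041 -0.01213575  0.10914115]
d [ -18.1 -295.5  -47.1] w [-11.22  34.11 -35.79] rows 7.188973181881709 7.079941610961034 t 6.1167 j [-0.02  0.3  -0.71  2.03  0.35  0.64  1.29] F [0.1 0.8 0.3] grip 0.0617
```

Emit:
send_rows(deltas=[{"dx": -2,"dy": -28,"dz": 4,"rx": -1.1,"ry": 3.4,"rz": -3.6},{"dx": -4,"dy": -58,"dz": 4,"rx": -2.2,"ry": 6.8,"rz": -7.2},{"dx": -5,"dy": -88,"dz": 4,"rx": -3.4,"ry": 10.2,"rz": -10.7},{"dx": -7,"dy": -118,"dz": 0,"rx": -4.5,"ry": 13.6,"rz": -14.3},{"dx": -9,"dy": -148,"dz": -8,"rx": -5.6,"ry": 17.1,"rz": -17.9}])

```text
clock: 6.53
tcp_pos: [0.4856, 0.1333, 0.159]
orientation: [0.493, -3.045, -0.066]
contact_force: [0.4, 0.6, -2.2]
grip_width: 0.0619
gripper_force: 44.3
```

Emit:
send_rows(deltas=[{"dx": -2,"dy": -30,"dz": -8,"rx": -1.1,"ry": 3.4,"rz": -3.6},{"dx": -4,"dy": -60,"dz": -16,"rx": -2.2,"ry": 6.8,"rz": -7.2},{"dx": -5,"dy": -90,"dz": -24,"rx": -3.4,"ry": 10.2,"rz": -10.7},{"dx": -7,"dy": -120,"dz": -32,"rx": -4.5,"ry": 13.6,"rz": -14.3},{"dx": -9,"dy": -147,"dz": -38,"rx": -5.6,"ry": 17.1,"rz": -17.9}])

```text
clock: 6.95
tcp_pos: [0.4758, -0.0146, 0.1195]
orientation: [-0.006, -2.781, -0.002]
contact_force: [1.4, 0.4, -1.1]
grip_width: 0.0617
gripper_force: 44.3
```

Run:
```python
from h import *
delta(over(.1),Mup(90))
```

```text
d [2.3 2.5 4.7] w [-0.02 -0.65  0.27] rows 0.1387611091790785 0.098378957539051 t 6.95 j [ 0.27  0.52 -0.46  1.82  0.17  1.21  1.3 ] F [ 1.4  0.4 -1.1] grip 0.0617
```

Emit:
send_rows(deltas=[{"dx": 2,"dy": 2.5,"dz": 4,"rx": 0,"ry": -0.6,"rz": 0.3},{"dx": 2,"dy": 2.5,"dz": 4,"rx": 0,"ry": -0.6,"rz": 0.3},{"dx": 2,"dy": 2.5,"dz": 4,"rx": 0,"ry": -0.6,"rz": 0.3}])

```text
clock: 7.2
tcp_pos: [0.4783, -0.0094, 0.1242]
orientation: [0.008, -2.795, -0.003]
contact_force: [-0.1, 0.6, -2.2]
grip_width: 0.0616
gripper_force: 44.4
```

```bash
cat > rel.py <<'E'
from h import *
from scipy.optimize import least_squares
s0=dict(np.load("scene0.npz")); P0=cloud(s0)
s=grab("scene"); P=cloud(s); im=s['im'].astype(int); g=im.mean(2); sat=np.ptp(im,axis=2)
def circ(X,rad,c0): return least_squares(lambda c:np.hypot(*(X-c).T)-rad,c0,loss='soft_l1',f_scale=.002).x
def box(P,c,w,z0,z1): return (abs(P[...,0]-c[0])<w)&(abs(P[...,1]-c[1])<w)&(P[...,2]>z0)&(P[...,2]<z1)
S=P0[box(P0,(.494,-.011),.018,.048,.074)]; sp=circ(S[:,:2],.011,[.492,-.011]); print("spindle",len(S),sp)
k=box(P,(.494,-.011),.045,.05,.2)&(g>95)&(sat<30); X=P[k]; z0,z1=np.percentile(X[:,2],[2,98]); print("roll n",len(X),"z",z0,z1)
X0=X[(X[:,2]>z0+.004)&(X[:,2]<z1-.006)]
zm=X0[:,2].mean()
f=lambda c:np.hypot(X0[:,0]-c[0]-c[2]*(X0[:,2]-zm),X0[:,1]-c[1]-c[3]*(X0[:,2]-zm))-.031
q=least_squares(f,[.494,-.011,0,0],loss='soft_l1',f_scale=.002).x
print("roll mid",q[:2],"at",zm,"tilt",np.degrees(q[2:]),"offset roll-spindle mm",(q[:2]-sp)*1000)
delta(over(.1),Mup(90))
cv2.imwrite("pics/roll.png",cv2.resize(s['im'][140:260,260:380],None,fx=5,fy=5))
E
python3 rel.py
```

```text
spindle 61 [ 0.49067595 -0.01290961]
roll n 387 z 0.07572245012673544 0.179443515996436
roll mid [ 0.48983232 -0.00939127] at 0.15185352369646432 tilt [  9.32427281 -18.41853283] offset roll-spindle mm [-0.84362248  3.51833748]
d [-0.1 -3.2 -0.4] w [-0.17  0.17 -0.34] rows 0.07641094190956582 0.05806334133897933 t 7.25 j [ 0.26  0.51 -0.47  1.82  0.17  1.21  1.3 ] F [ 0.  -0.3 -1. ] grip 0.0618
```

View pics/roll.png

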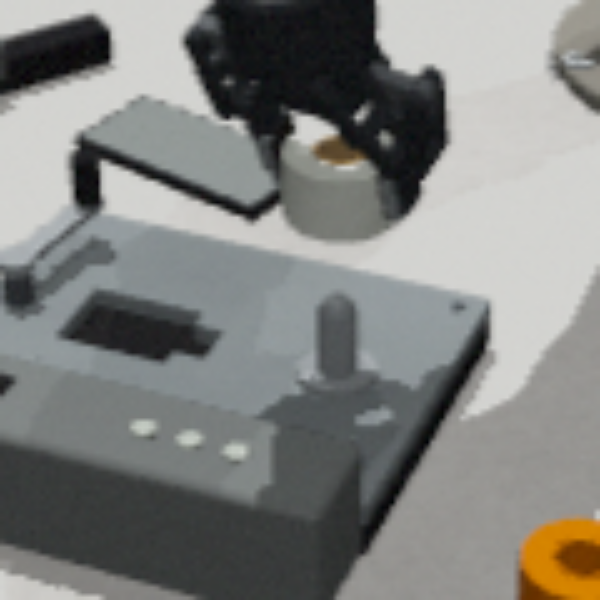

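The picture shows the roll upright in the jaws at crop (335,190), with the spindle below it at (335,335). I'll correct y by -3 mm and re-measure with a tighter mask.

Emit:
send_rows(deltas=[{"dx": 0,"dy": -3,"dz": 0,"rx": 0,"ry": 0,"rz": 0},{"dx": 0,"dy": -3,"dz": 0,"rx": 0,"ry": 0,"rz": 0},{"dx": 0,"dy": -3,"dz": 0,"rx": 0,"ry": 0,"rz": 0}])

```text
clock: 7.5
tcp_pos: [0.4785, -0.0127, 0.125]
orientation: [0.008, -2.796, -0.002]
contact_force: [0.3, 0.1, -1.8]
grip_width: 0.0619
gripper_force: 44.4
```

```bash
cat > rel2.py <<'E'
exec(open("rel.py").read().split("k=box")[0])
m=((g>90)&(sat<28)&box(P,(.494,-.011),.036,.1,.2)).astype(np.uint8); m[:, :300]=0
n_,l,st,_=cv2.connectedComponentsWithStats(m); i=1+np.argmax(st[1:,4]); k=l==i
X=P[k]; z0,z1=np.percentile(X[:,2],[3,97]); print("roll n",len(X),st[i],"z",z0,z1)
side=X[(X[:,2]>z0+.003)&(X[:,2]<z1-.008)]; zm=side[:,2].mean()
for tilt in(0,1):
    f=lambda c:np.hypot(side[:,0]-c[0]-tilt*c[2]*(side[:,2]-zm),side[:,1]-c[1]-tilt*c[3]*(side[:,2]-zm))-.031
    q=least_squares(f,[.494,-.011,0,0],loss='soft_l1',f_scale=.002).x
    print("mid",q[:2],"tilt",np.degrees(q[2:]),"offset roll-spindle mm",(q[:2]-sp)*1000,"rms",np.sqrt(np.mean(f(q)**2))*1000)
delta(over(.1),Mup(90))
E
python3 rel2.py
```

```text
spindle 61 [ 0.49067595 -0.01290961]
roll n 350 [315 164  22  24 350] z 0.14287530701577245 0.18001531713186764
mid [ 0.49055686 -0.01451289] tilt [0. 0.] offset roll-spindle mm [-0.11909072 -1.60328589] rms 1.8036860662940053
mid [ 0.4905634  -0.01451143] tilt [-1.46239092 -0.50883007] offset roll-spindle mm [-0.11254955 -1.60182598] rms 1.794015300799286
d [-0.4  0.6 -0.8] w [-0.13  0.19 -0.28] rows 0.02613555904099466 0.05066201695444918 t 7.55 j [ 0.27  0.51 -0.46  1.82  0.17  1.21  1.31] F [ 0.7 -0.  -1.4] grip 0.0616
```

Emit:
send_rows(deltas=[{"dx": 0,"dy": 1,"dz": -15,"rx": 0,"ry": 0,"rz": 0},{"dx": 0,"dy": 1,"dz": -30,"rx": 0,"ry": 0,"rz": 0},{"dx": 0,"dy": 1,"dz": -42,"rx": 0,"ry": 0,"rz": 0},{"dx": 0,"dy": 1,"dz": -50,"rx": 0,"ry": 0,"rz": 0},{"dx": 0,"dy": 1,"dz": -55,"rx": 0,"ry": 0,"rz": 0}])

```text
clock: 7.97
tcp_pos: [0.4781, -0.0119, 0.0688]
orientation: [0.007, -2.794, -0.002]
contact_force: [-0.1, -0.4, -1.4]
grip_width: 0.0615
gripper_force: 44.4
```

Emit:
send_rows(deltas=[{"dx": 0,"dy": 0,"dz": -4,"rx": 0,"ry": 0,"rz": 0},{"dx": 0,"dy": 0,"dz": -8,"rx": 0,"ry": 0,"rz": 0},{"dx": 0,"dy": 0,"dz": -12,"rx": 0,"ry": 0,"rz": 0},{"dx": 0,"dy": 0,"dz": -12,"rx": 0,"ry": 0,"rz": 0}])

```text
clock: 8.3
tcp_pos: [0.4785, -0.012, 0.0574]
orientation: [0.007, -2.795, -0.002]
contact_force: [0.3, 0.8, -1.0]
grip_width: 0.0616
gripper_force: 44.4
```

Run:
```python
from h import *
delta(over(0),Mup(90)); o=r.get_obs(); print(o['moment'])
```

```text
d [ -0.3  -0.1 -33.3] w [-0.14  0.14 -0.24] rows 0.797609580198182 0.043168220118046496 t 8.3 j [ 0.25  0.6  -0.44  1.86  0.21  1.09  1.28] F [ 0.3  0.8 -1. ] grip 0.0616
[-0.02178779 -0.44337475 -0.00308262]
```

Emit:
send_rows(deltas=[{"dx": 0,"dy": 0,"dz": -7,"rx": 0,"ry": 0,"rz": 0},{"dx": 0,"dy": 0,"dz": -14,"rx": 0,"ry": 0,"rz": 0},{"dx": 0,"dy": 0,"dz": -21,"rx": 0,"ry": 0,"rz": 0},{"dx": 0,"dy": 0,"dz": -27,"rx": 0,"ry": 0,"rz": 0},{"dx": 0,"dy": 0,"dz": -29,"rx": 0,"ry": 0,"rz": 0}])

```text
clock: 8.72
tcp_pos: [0.4779, -0.0121, 0.0276]
orientation: [0.007, -2.794, -0.002]
contact_force: [-1.3, 0.6, -1.2]
grip_width: 0.0618
gripper_force: 44.4
```

Emit:
send_rows(deltas=[{"dx": 0,"dy": 0,"dz": -1,"rx": 0,"ry": 0,"rz": 0},{"dx": 0,"dy": 0,"dz": -2,"rx": 0,"ry": 0,"rz": 0},{"dx": 0,"dy": 0,"dz": -3,"rx": 0,"ry": 0,"rz": 0},{"dx": 0,"dy": 0,"dz": -3,"rx": 0,"ry": 0,"rz": 0}])

```text
clock: 9.05
tcp_pos: [0.4788, -0.0119, 0.0259]
orientation: [0.007, -2.796, -0.002]
contact_force: [-0.2, -0.4, -0.8]
grip_width: 0.0623
gripper_force: 44.4
```

Emit:
send_rows(deltas=[{"dx": 0,"dy": 0,"dz": -1,"rx": 0,"ry": 0,"rz": 0},{"dx": 0,"dy": 0,"dz": -2,"rx": 0,"ry": 0,"rz": 0},{"dx": 0,"dy": 0,"dz": -2,"rx": 0,"ry": 0,"rz": 0}])

```text
clock: 9.3
tcp_pos: [0.4786, -0.012, 0.0238]
orientation: [0.007, -2.795, -0.002]
contact_force: [0.7, 0.1, -2.2]
grip_width: 0.062
gripper_force: 44.4
```

Emit:
send_rows(deltas=[{"dx": 0,"dy": 0,"dz": -1,"rx": 0,"ry": 0,"rz": 0},{"dx": 0,"dy": 0,"dz": -2,"rx": 0,"ry": 0,"rz": 0},{"dx": 0,"dy": 0,"dz": -2,"rx": 0,"ry": 0,"rz": 0}])

```text
clock: 9.55
tcp_pos: [0.4788, -0.0119, 0.0232]
orientation: [0.007, -2.795, -0.002]
contact_force: [-1.1, 0.2, 12.2]
grip_width: 0.0619
gripper_force: 45.3
```

Emit:
send_rows(deltas=[{"dx": 0,"dy": 0,"dz": 1,"rx": 0,"ry": 0,"rz": 0},{"dx": 0,"dy": 0,"dz": 1,"rx": 0,"ry": 0,"rz": 0},{"dx": 0,"dy": 0,"dz": 1,"rx": 0,"ry": 0,"rz": 0},{"dx": 0,"dy": 0,"dz": 1,"rx": 0,"ry": 0,"rz": 0},{"dx": 0,"dy": 0,"dz": 1,"rx": 0,"ry": 0,"rz": 0}], jaw=85)

```text
clock: 9.97
tcp_pos: [0.4785, -0.012, 0.0227]
orientation: [0.007, -2.795, -0.003]
contact_force: [0.5, -0.0, -0.6]
grip_width: 0.0851
gripper_force: 0.0
```

Emit:
send_rows(deltas=[{"dx": 0,"dy": 0,"dz": 0,"rx": 0,"ry": 0,"rz": 0},{"dx": 2,"dy": 0,"dz": 10,"rx": 0,"ry": 0,"rz": 0},{"dx": 5,"dy": 0,"dz": 30,"rx": 0,"ry": 0,"rz": 0},{"dx": 8,"dy": 0,"dz": 60,"rx": 0,"ry": 0,"rz": 0},{"dx": 8,"dy": 0,"dz": 95,"rx": 0,"ry": 0,"rz": 0}])

```text
clock: 10.38
tcp_pos: [0.4861, -0.0119, 0.1185]
orientation: [0.007, -2.793, -0.003]
contact_force: [0.6, -0.7, -0.1]
grip_width: 0.0852
gripper_force: 0.0
```

Run:
```python
from h import *
# cassette: fit main-block pose from height mask in top0 (and scene0)
for f,bz in(("top0",0),("scene0",.0025)):
    c=dict(np.load(f+".npz")); k=4
    P=cloud(c)-[0,0,bz]; m=(abs(P[...,0]-.512)<.07)&(abs(P[...,1]+.372)<.07)&(abs(P[...,2]-.03)<.007)
    X=P[m][:,:2]*1000
    # colour edge on plane z=.03
    for yaw in range(-28,-14,1):
        a=np.radians(yaw); ex=np.array([np.cos(a),np.sin(a)]); ey=np.array([-ex[1],ex[0]])
        x=X@ex; y=X@ey; mb=y<np.percentile(y,60)
        e=np.percentile(x[mb],[2,98]); ee=np.percentile(y,[1,99]); print(f,yaw,(e[1]-e[0]).round(1),(ee[1]-ee[0]).round(1),"c",(ex*e.mean()+ey*(ee.mean()-9)).round(1))
print(1)
s=grab("scene"); P=cloud(s); g=s['im'].mean(2)
m=(abs(P[...,0]-.491)<.036)&(abs(P[...,1]+.012)<.036)&(P[...,2]>.03)&(g>120)&(P[...,2]<.1); print("roll z range",np.percentile(P[m][:,2]-.0025,[2,50,98]))
delta([.509,-.381,.2],down(-21))
```

```text
top0 -28 47.4 80.3 c [ 508.6 -382. ]
top0 -27 47.3 80.3 c [ 508.6 -381.8]
top0 -26 47.3 80.3 c [ 508.7 -381.6]
top0 -25 47.4 80.3 c [ 508.7 -381.4]
top0 -24 47.5 80.2 c [ 508.8 -381.2]
top0 -23 47.0 80.3 c [ 508.7 -381.1]
top0 -22 46.8 80.4 c [ 508.5 -380.9]
top0 -21 47.0 80.5 c [ 508.3 -380.8]
top0 -20 47.3 80.2 c [ 508.3 -380.7]
top0 -19 47.5 80.3 c [ 508.2 -380.7]
top0 -18 47.5 80.4 c [ 507.9 -380.7]
top0 -17 47.5 80.5 c [ 507.6 -380.6]
top0 -16 47.4 80.6 c [ 507.3 -380.6]
top0 -15 47.5 80.6 c [ 507.1 -380.7]
scene0 -28 49.4 83.1 c [ 509.9 -383.2]
scene0 -27 49.3 83.0 c [ 509.9 -383. ]
scene0 -26 49.3 82.8 c [ 509.9 -382.8]
scene0 -25 49.3 82.7 c [ 509.9 -382.7]
scene0 -24 47.9 82.5 c [ 510.3 -382.7]
scene0 -23 47.6 82.3 c [ 510.1 -382.5]
scene0 -22 47.7 82.4 c [ 509.7 -382.4]
scene0 -21 47.7 82.6 c [ 509.6 -382.4]
scene0 -20 47.4 82.7 c [ 509.6 -382.5]
scene0 -19 46.8 82.6 c [ 509.5 -382.4]
scene0 -18 47.2 82.4 c [ 509.3 -382.2]
scene0 -17 47.9 82.4 c [ 509.1 -382.2]
scene0 -16 48.2 82.4 c [ 509.2 -382.2]
scene0 -15 48.3 82.5 c [ 509.2 -382.3]
1
roll z range [0.03059912 0.07278302 0.08230008]
d [  19.  -369.8   74.7] w [ -18.86  -12.79 -110.06] rows 9.057589234598547 15.69795891662327 t 10.4333 j [ 0.26  0.52 -0.46  1.8   0.17  1.21  1.3 ] F [2.1 1.  4. ] grip 0.0853
```

Emit:
send_rows(deltas=[{"dx": 1,"dy": -23,"dz": 15,"rx": -1.18,"ry": -0.8,"rz": -6.88},{"dx": 2,"dy": -46,"dz": 30,"rx": -2.36,"ry": -1.6,"rz": -13.76},{"dx": 4,"dy": -69,"dz": 40,"rx": -3.54,"ry": -2.4,"rz": -20.64},{"dx": 5,"dy": -92,"dz": 40,"rx": -4.72,"ry": -3.2,"rz": -27.5},{"dx": 6,"dy": -115,"dz": 40,"rx": -5.9,"ry": -4,"rz": -34.4}])

```text
clock: 10.85
tcp_pos: [0.4934, -0.1282, 0.1593]
orientation: [-0.874, -2.748, -0.005]
contact_force: [-0.6, 0.1, -0.1]
grip_width: 0.0849
gripper_force: 0.0
```

Emit:
send_rows(deltas=[{"dx": 1,"dy": -23,"dz": 0,"rx": -1.18,"ry": -0.8,"rz": -6.88},{"dx": 2,"dy": -46,"dz": 0,"rx": -2.36,"ry": -1.6,"rz": -13.76},{"dx": 4,"dy": -69,"dz": 0,"rx": -3.54,"ry": -2.4,"rz": -20.64},{"dx": 5,"dy": -92,"dz": 0,"rx": -4.72,"ry": -3.2,"rz": -27.5},{"dx": 6,"dy": -115,"dz": 0,"rx": -5.9,"ry": -4,"rz": -34.4}])

```text
clock: 11.27
tcp_pos: [0.4987, -0.2433, 0.1586]
orientation: [-1.717, -2.45, -0.008]
contact_force: [-0.1, -0.9, 0.5]
grip_width: 0.0851
gripper_force: 0.0
```

Emit:
send_rows(deltas=[{"dx": 1,"dy": -23,"dz": 0,"rx": -1.18,"ry": -0.8,"rz": -6.88},{"dx": 2,"dy": -46,"dz": -10,"rx": -2.36,"ry": -1.6,"rz": -13.76},{"dx": 4,"dy": -69,"dz": -20,"rx": -3.54,"ry": -2.4,"rz": -20.64},{"dx": 5,"dy": -92,"dz": -30,"rx": -4.72,"ry": -3.2,"rz": -27.5},{"dx": 6,"dy": -115,"dz": -40,"rx": -5.9,"ry": -4,"rz": -34.4}])

```text
clock: 11.68
tcp_pos: [0.5048, -0.3582, 0.1182]
orientation: [-2.462, -1.907, -0.01]
contact_force: [0.2, 0.5, -0.1]
grip_width: 0.085
gripper_force: 0.0
```

Run:
```python
from h import *
delta([.5087,-.3812,.1],down(-21.5))
```

```text
d [  3.9 -23.  -18.2] w [-1.51 -0.59 -7.01] rows 0.7089994426440123 1.0045669207642065 t 11.6833 j [ 0.51  0.5   0.03  1.76 -0.04  0.91  0.3 ] F [ 0.2  0.5 -0.1] grip 0.085
```

Emit:
send_rows(deltas=[{"dx": 2,"dy": -12,"dz": -9,"rx": -0.8,"ry": -0.3,"rz": -3.5},{"dx": 4,"dy": -23,"dz": -18,"rx": -1.5,"ry": -0.6,"rz": -7},{"dx": 4,"dy": -23,"dz": -28,"rx": -1.5,"ry": -0.6,"rz": -7},{"dx": 4,"dy": -23,"dz": -48,"rx": -1.5,"ry": -0.6,"rz": -7},{"dx": 4,"dy": -23,"dz": -68,"rx": -1.5,"ry": -0.6,"rz": -7}])

```text
clock: 12.1
tcp_pos: [0.5096, -0.3794, 0.05]
orientation: [-2.588, -1.779, -0.002]
contact_force: [-0.5, 0.5, -0.7]
grip_width: 0.0851
gripper_force: 0.0
```

Run:
```python
from h import *
delta([.5087,-.3812,-.006],down(-21.5))
```

```text
d [ -0.9  -1.8 -56. ] w [-0.09  0.01 -0.5 ] rows 1.3430334022403385 0.07136131566734895 t 12.1 j [ 0.5   0.6   0.06  1.78 -0.05  0.77  0.22] F [-0.5  0.5 -0.7] grip 0.0851
```

Emit:
send_rows(deltas=[{"dx": -1,"dy": -2,"dz": -15,"rx": 0,"ry": 0,"rz": -0.5},{"dx": -1,"dy": -2,"dz": -30,"rx": 0,"ry": 0,"rz": -0.5},{"dx": -1,"dy": -2,"dz": -45,"rx": 0,"ry": 0,"rz": -0.5},{"dx": -1,"dy": -2,"dz": -56,"rx": 0,"ry": 0,"rz": -0.5},{"dx": -1,"dy": -2,"dz": -56,"rx": 0,"ry": 0,"rz": -0.5}])

```text
clock: 12.52
tcp_pos: [0.5064, -0.38, -0.0085]
orientation: [-2.592, -1.764, 0.002]
contact_force: [-0.3, -1.2, 0.0]
grip_width: 0.0851
gripper_force: 0.0
```

Emit:
send_rows(deltas=[{"dx": 0,"dy": 0,"dz": 0,"rx": 0,"ry": 0,"rz": 0},{"dx": 0,"dy": 0,"dz": 0,"rx": 0,"ry": 0,"rz": 0},{"dx": 0,"dy": 0,"dz": 0,"rx": 0,"ry": 0,"rz": 0},{"dx": 0,"dy": 0,"dz": 0,"rx": 0,"ry": 0,"rz": 0},{"dx": 0,"dy": 0,"dz": 0,"rx": 0,"ry": 0,"rz": 0}], jaw=38, newtons=45)

```text
clock: 12.93
tcp_pos: [0.5086, -0.3825, -0.0048]
orientation: [2.599, 1.765, 0.001]
contact_force: [-0.3, 0.5, 3.8]
grip_width: 0.0471
gripper_force: 46.9
```

Emit:
send_rows(deltas=[{"dx": 0,"dy": 0,"dz": 0,"rx": 0,"ry": 0,"rz": 0},{"dx": 0,"dy": 0,"dz": 0,"rx": 0,"ry": 0,"rz": 0},{"dx": 0,"dy": 0,"dz": 0,"rx": 0,"ry": 0,"rz": 0},{"dx": 0,"dy": 0,"dz": 0,"rx": 0,"ry": 0,"rz": 0}])

```text
clock: 13.27
tcp_pos: [0.5086, -0.3826, -0.0048]
orientation: [2.599, 1.765, 0.001]
contact_force: [0.4, 0.8, 6.0]
grip_width: 0.0471
gripper_force: 47.0
```

Emit:
send_rows(deltas=[{"dx": 0,"dy": 0,"dz": 10,"rx": 0,"ry": 0,"rz": 0},{"dx": 0,"dy": 0,"dz": 40,"rx": 0,"ry": 0,"rz": 0},{"dx": 0,"dy": 0,"dz": 75,"rx": 0,"ry": 0,"rz": 0},{"dx": 0,"dy": 10,"dz": 110,"rx": 0,"ry": 0,"rz": 0},{"dx": 0,"dy": 30,"dz": 132,"rx": 0,"ry": 0,"rz": 4}])

```text
clock: 13.68
tcp_pos: [0.5079, -0.3553, 0.13]
orientation: [2.537, 1.847, -0.0]
contact_force: [0.9, -0.6, -0.5]
grip_width: 0.0466
gripper_force: 46.7
```

Emit:
send_rows(deltas=[{"dx": 0,"dy": 35,"dz": 5,"rx": 0,"ry": 0,"rz": 5.5},{"dx": 0,"dy": 70,"dz": 5,"rx": 0,"ry": 0,"rz": 11},{"dx": 1,"dy": 105,"dz": 5,"rx": 0,"ry": 0,"rz": 16.5},{"dx": 2,"dy": 140,"dz": 5,"rx": 0,"ry": 0,"rz": 22},{"dx": 3,"dy": 175,"dz": 5,"rx": 0,"ry": 0,"rz": 27.5}])

```text
clock: 14.1
tcp_pos: [0.5101, -0.1755, 0.1315]
orientation: [-2.016, -2.407, 0.002]
contact_force: [0.8, 0.1, -1.1]
grip_width: 0.0469
gripper_force: 46.6
```

Run:
```python
from h import *
delta([.5138,-.1346,.120],down(10))
```

```text
d [  3.7  40.9 -11.5] w [-0.01 -0.1  -0.1 ] rows 1.0220329225362002 0.019989703747909607 t 14.1 j [ 0.3   0.36 -0.11  1.95  0.05  0.84  0.34] F [ 0.8  0.1 -1.1] grip 0.0469
```

Emit:
send_rows(deltas=[{"dx": 2,"dy": 20,"dz": -4,"rx": 0,"ry": 0,"rz": 0},{"dx": 3,"dy": 38,"dz": -10,"rx": 0,"ry": 0,"rz": 0},{"dx": 4,"dy": 41,"dz": -11,"rx": 0,"ry": 0,"rz": 0},{"dx": 4,"dy": 41,"dz": -11,"rx": 0,"ry": 0,"rz": 0}])

```text
clock: 14.43
tcp_pos: [0.5145, -0.1347, 0.1199]
orientation: [-2.018, -2.405, 0.002]
contact_force: [-0.0, -0.5, -0.6]
grip_width: 0.0468
gripper_force: 46.7
```

Run:
```python
from h import *
delta([.5138,-.1346,.120],down(10))
t=grab("top"); s=grab("scene"); np.savez("top1.npz",**t); np.savez("scene1.npz",**s)
a=cv2.resize(t['im'][175:255,320:420],None,fx=4,fy=4,interpolation=cv2.INTER_CUBIC); b=cv2.resize(s['im'][130:230,245:345],None,fx=4,fy=4,interpolation=cv2.INTER_CUBIC)
o=np.zeros((400,800,3),np.uint8); o[:320,:400]=a; o[:,400:]=b; cv2.imwrite("pics/cas.png",o)
```

```text
d [-0.7  0.1  0.1] w [-0.04 -0.15 -0.  ] rows 0.015973003846038808 0.02160308243611229 t 14.4333 j [ 0.24  0.36 -0.12  1.98  0.06  0.81  0.26] F [-0.  -0.5 -0.6] grip 0.0468
```

View pics/cas.png

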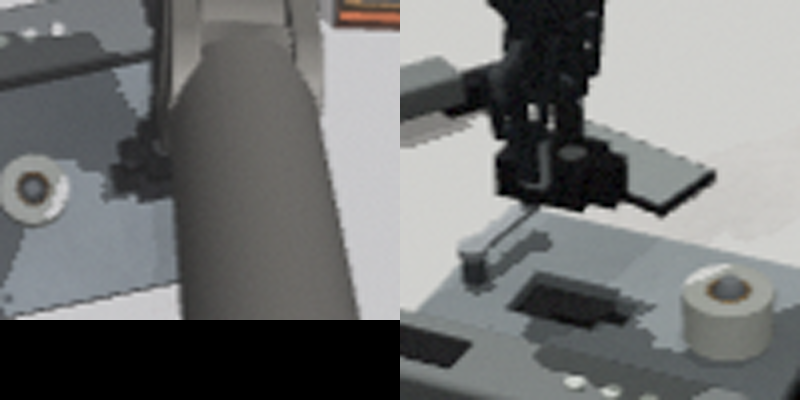

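The full roll sits down on the spindle at right crop (728,310), and the cassette is held level above the pocket at (560,175), with the pocket at (570,300). I'll measure the cassette against the pocket within the scene camera.

```bash
cat > cas.py <<'E'
from h import *
s0=dict(np.load("scene0.npz")); s=dict(np.load("scene1.npz"))
ps=np.radians(10); ex=np.array([np.cos(ps),np.sin(ps)]); ey=np.array([-ex[1],ex[0]]); O=np.array([.506,-.0903])
def pr(X): d=X[...,:2]-O; return np.stack([d@ex*1000,d@ey*1000,X[...,2]*1000],-1)
# pocket rim in scene on measured deck plane
k=4; g=cv2.resize(s0['im'],None,fx=k,fy=k,interpolation=cv2.INTER_CUBIC).astype(float).mean(2); v_,u_=np.mgrid[:400*k,:640*k]
D=pr(onplane(s0,(u_+.5)/k-.5,(v_+.5)/k-.5,.0345)); X,Y=D[...,0],D[...,1]
def edge(m,a,lo,hi,thr=105):
    c=np.arange(lo,hi,1.); gg=np.array([g[m&(abs(a-q)<1)].mean() for q in c]); sg=np.sign(gg-thr); i=np.where(np.diff(sg))[0]
    return [round(c[j]+(thr-gg[j])/(gg[j+1]-gg[j]),1) for j in i]
print("pocket x",edge(abs(Y+55)<10,X,-40,40),"y",edge(abs(X)<5,Y,-92,20))
P=pr(cloud(s)); im=s['im']; gg=im.mean(2); m=(abs(P[...,0])<45)&(abs(P[...,1]+36)<65)&(P[...,2]>118)&(P[...,2]<162)&(gg<75)
Q=P[m]; print(len(Q),Q.min(0).round(),Q.max(0).round())
# front face of main block (x+), nose end face (y max), in slices
lo=Q[(Q[:,2]<148)]
b=lo[(lo[:,1]<-20)]; print("main x+ face",np.median(b[:,0]),len(b)," y min",np.percentile(b[:,1],[0,2,5]))
nn=lo[(lo[:,1]>-8)]; print("nose",len(nn),"x+ pctl",np.percentile(nn[:,0],[5,25,50,75,95]),"y",np.percentile(nn[:,1],[5,50,75,90,95,100]))
print("z",np.percentile(Q[:,2],[1,5,50]))
vv,uu=np.where(m); print(uu.min(),uu.max(),vv.min(),vv.max())
E
python3 cas.py
```

```text
pocket x [np.float64(-27.3), np.float64(25.0)] y [np.float64(-79.4), np.float64(6.6)]
459 [-28. -77. 126.] [ 42.   3. 162.]
main x+ face 24.085043192745715 104  y min [-76.54211194 -73.0027964  -72.37708231]
nose 45 x+ pctl [-9.43930166 -2.30994089 10.28395151 11.89882537 15.06315139] y [-6.40081574  1.15600024  2.15888659  2.93626295  3.02171037  3.33974214]
z [129.01502646 131.48237439 152.74381144]
269 301 161 182
```

Emit:
send_rows(deltas=[{"dx": -1.2,"dy": 0.8,"dz": -20,"rx": 0,"ry": 0,"rz": 0},{"dx": -1.2,"dy": 0.8,"dz": -42,"rx": 0,"ry": 0,"rz": 0},{"dx": -1.2,"dy": 0.8,"dz": -64,"rx": 0,"ry": 0,"rz": 0},{"dx": -1.2,"dy": 0.8,"dz": -80,"rx": 0,"ry": 0,"rz": 0},{"dx": -1.2,"dy": 0.8,"dz": -86,"rx": 0,"ry": 0,"rz": 0}])

```text
clock: 14.95
tcp_pos: [0.5118, -0.1369, 0.0319]
orientation: [-2.023, -2.398, 0.005]
contact_force: [-0.5, 0.6, 0.1]
grip_width: 0.0469
gripper_force: 46.6
```

Emit:
send_rows(deltas=[{"dx": 0,"dy": 0,"dz": -2,"rx": 0,"ry": 0,"rz": 0},{"dx": 0,"dy": 0,"dz": -4,"rx": 0,"ry": 0,"rz": 0},{"dx": 0,"dy": 0,"dz": -6,"rx": 0,"ry": 0,"rz": 0},{"dx": 0,"dy": 0,"dz": -7,"rx": 0,"ry": 0,"rz": 0},{"dx": 0,"dy": 0,"dz": -7,"rx": 0,"ry": 0,"rz": 0}])

```text
clock: 15.37
tcp_pos: [0.5139, -0.1353, 0.0274]
orientation: [-2.022, -2.403, 0.001]
contact_force: [0.5, 0.4, -0.3]
grip_width: 0.0471
gripper_force: 46.6
```

Run:
```python
from h import *
delta([.5133,-.1338,.015],down(10)); print(r.get_obs()['moment'])
```

```text
d [ -0.6   1.5 -12.4] w [-0.02 -0.06  0.16] rows 0.29991241803182295 0.023371483600614366 t 15.3667 j [ 0.23  0.5  -0.11  2.03  0.09  0.61  0.23] F [ 0.5  0.4 -0.3] grip 0.0471
[-0.00362359 -0.04277196 -0.02880183]
```

Emit:
send_rows(deltas=[{"dx": -0.5,"dy": 1.4,"dz": 0,"rx": 0,"ry": 0,"rz": 0},{"dx": -0.5,"dy": 1.4,"dz": -2,"rx": 0,"ry": 0,"rz": 0},{"dx": -0.5,"dy": 1.4,"dz": -4,"rx": 0,"ry": 0,"rz": 0},{"dx": -0.5,"dy": 1.4,"dz": -5,"rx": 0,"ry": 0,"rz": 0},{"dx": -0.5,"dy": 1.4,"dz": -5,"rx": 0,"ry": 0,"rz": 0}])

```text
clock: 15.78
tcp_pos: [0.5127, -0.1337, 0.0215]
orientation: [-2.021, -2.402, 0.002]
contact_force: [-0.4, -1.1, -1.6]
grip_width: 0.0467
gripper_force: 46.6
```

Emit:
send_rows(deltas=[{"dx": 0,"dy": 0,"dz": -1,"rx": 0,"ry": 0,"rz": 0},{"dx": 0,"dy": 0,"dz": -2,"rx": 0,"ry": 0,"rz": 0},{"dx": 0,"dy": 0,"dz": -3,"rx": 0,"ry": 0,"rz": 0},{"dx": 0,"dy": 0,"dz": -4,"rx": 0,"ry": 0,"rz": 0},{"dx": 0,"dy": 0,"dz": -4,"rx": 0,"ry": 0,"rz": 0}])

```text
clock: 16.2
tcp_pos: [0.5128, -0.1337, 0.0176]
orientation: [-2.021, -2.402, 0.002]
contact_force: [-0.6, -0.1, -1.9]
grip_width: 0.047
gripper_force: 46.6
```

Emit:
send_rows(deltas=[{"dx": 0,"dy": 0,"dz": -1,"rx": 0,"ry": 0,"rz": 0},{"dx": 0,"dy": 0,"dz": -2,"rx": 0,"ry": 0,"rz": 0},{"dx": 0,"dy": 0,"dz": -2,"rx": 0,"ry": 0,"rz": 0}])

```text
clock: 16.45
tcp_pos: [0.5128, -0.1337, 0.0156]
orientation: [-2.021, -2.402, 0.002]
contact_force: [0.6, -0.2, -0.5]
grip_width: 0.0466
gripper_force: 46.6
```

Emit:
send_rows(deltas=[{"dx": 0,"dy": 0,"dz": -1,"rx": 0,"ry": 0,"rz": 0},{"dx": 0,"dy": 0,"dz": -1,"rx": 0,"ry": 0,"rz": 0}])

```text
clock: 16.62
tcp_pos: [0.513, -0.1338, 0.0152]
orientation: [-2.021, -2.402, 0.001]
contact_force: [-0.9, -0.2, 3.5]
grip_width: 0.047
gripper_force: 47.2
```

Emit:
send_rows(deltas=[{"dx": 0,"dy": 0,"dz": -1,"rx": 0,"ry": 0,"rz": 0},{"dx": 0,"dy": 0,"dz": -1,"rx": 0,"ry": 0,"rz": 0}])

```text
clock: 16.78
tcp_pos: [0.513, -0.1338, 0.0151]
orientation: [-2.022, -2.403, 0.002]
contact_force: [-4.9, 1.9, 14.6]
grip_width: 0.0468
gripper_force: 48.5
```

```bash
cat > chk.py <<'E'
exec(open("cas.py").read().split("# pocket rim")[0])
s=grab("scene"); P=pr(cloud(s)); gg=s['im'].mean(2)
m=(abs(P[...,0])<30)&(P[...,1]>-80)&(P[...,1]<8)&(P[...,2]>25)&(P[...,2]<60)&(gg<60); Q=P[m]; print("cass top z (expect 50)",len(Q),np.percentile(Q[:,2]-2.5,[50,75,90]))
for nm,k in dict(nose=Q[:,1]>-10,rear=Q[:,1]<-60).items(): print(nm,k.sum(),np.percentile(Q[k][:,2]-2.5,[25,50,75,90]) if k.sum() else '')
o=r.get_obs(); print(o['clock'],o['tcp_pos'],o['contact_force'])
E
python3 chk.py
```

```text
cass top z (expect 50) 300 [48.80157237 50.56950653 51.78066644]
nose 77 [38.96318358 46.44756273 49.71150682 51.32506001]
rear 34 [37.52414268 44.91625835 50.49263535 51.64174995]
16.8333 [ 0.51302238 -0.13379136  0.01511914] [-5.38023669  1.98520077 15.45616344]
```

Seated: the TCP reached its predicted height and the floor reaction rose. Release and retreat upward.

Emit:
send_rows(deltas=[{"dx": 0,"dy": 0,"dz": 1,"rx": 0,"ry": 0,"rz": 0},{"dx": 0,"dy": 0,"dz": 1,"rx": 0,"ry": 0,"rz": 0},{"dx": 0,"dy": 0,"dz": 1,"rx": 0,"ry": 0,"rz": 0},{"dx": 0,"dy": 0,"dz": 1,"rx": 0,"ry": 0,"rz": 0},{"dx": 0,"dy": 0,"dz": 1,"rx": 0,"ry": 0,"rz": 0}], jaw=80)

```text
clock: 17.25
tcp_pos: [0.5129, -0.1337, 0.0146]
orientation: [-2.021, -2.402, 0.002]
contact_force: [0.3, -0.3, 1.7]
grip_width: 0.0797
gripper_force: 0.0
```

Emit:
send_rows(deltas=[{"dx": 0,"dy": 0,"dz": 10,"rx": 0,"ry": 0,"rz": 0},{"dx": 0,"dy": 0,"dz": 40,"rx": 0,"ry": 0,"rz": 0},{"dx": 0,"dy": 0,"dz": 75,"rx": 0,"ry": 0,"rz": 0},{"dx": 0,"dy": 0,"dz": 105,"rx": 0,"ry": 0,"rz": 0}])

```text
clock: 17.58
tcp_pos: [0.5128, -0.1337, 0.1219]
orientation: [-2.021, -2.402, 0.001]
contact_force: [0.8, -0.6, -0.1]
grip_width: 0.0802
gripper_force: 0.0
```

```bash
python3 chk.py
python3 - <<'E'
from h import *
c=grab("scene"); P=cloud(c); g=c['im'].mean(2)
m=(abs(P[...,0]-.456)<.03)&(abs(P[...,1]+.204)<.03)&(P[...,2]>.084)&(P[...,2]<.1)&(g<90); print("knob",m.sum(),P[m].mean(0)-[0,0,.0025],P[m].min(0),P[m].max(0))
delta([.456,-.2037,.10],down(90))
piv=np.array([.526,-.2036]); 
for a in range(180,94,-5): print(a,(piv+.07*np.array([np.cos(np.radians(a)),np.sin(np.radians(a))])-[.456,-.2036]).dot(np.eye(2)*1000).round(1),end=' ')
E
```

```text
cass top z (expect 50) 366 [48.31852897 50.40549693 51.67381361]
nose 77 [37.50524411 46.21594212 49.42011029 51.27481611]
rear 61 [42.83879622 48.63027316 50.19254104 52.08260117]
17.6333 [ 0.5165862  -0.13439803  0.12760887] [ 0.93699942 -1.76941496  5.19511154]
knob 3 [ 0.45710647 -0.19973749  0.08504787] [ 0.45117599 -0.20380248  0.08458586] [ 0.46476897 -0.19639245  0.0925787 ]
d [-60.6 -69.3 -25.3] w [-0.24  0.4  80.17] rows 2.289276713346922 11.197374618405675 t 17.6833 j [ 0.24  0.35 -0.12  1.97  0.06  0.81  0.25] F [0.9 0.3 0.1] grip 0.0799
180 [0. 0.] 175 [0.3 6.1] 170 [ 1.1 12.2] 165 [ 2.4 18.1] 160 [ 4.2 23.9] 155 [ 6.6 29.6] 150 [ 9.4 35. ] 145 [12.7 40.2] 140 [16.4 45. ] 135 [20.5 49.5] 130 [25.  53.6] 125 [29.8 57.3] 120 [35.  60.6] 115 [40.4 63.4] 110 [46.1 65.8] 105 [51.9 67.6] 100 [57.8 68.9] 95 [63.9 69.7]
```

Emit:
send_rows(deltas=[{"dx": -8,"dy": -9,"dz": 0,"rx": 0,"ry": 0,"rz": 6.7},{"dx": -16,"dy": -18,"dz": 0,"rx": 0,"ry": 0,"rz": 13.4},{"dx": -24,"dy": -27,"dz": 0,"rx": 0,"ry": 0,"rz": 20.1},{"dx": -32,"dy": -36,"dz": 0,"rx": 0,"ry": 0,"rz": 26.8},{"dx": -40,"dy": -45,"dz": 0,"rx": 0,"ry": 0,"rz": 33.5}], jaw=40)

```text
clock: 18.1
tcp_pos: [0.4721, -0.179, 0.1197]
orientation: [-1.235, -2.887, 0.003]
contact_force: [-0.4, 0.1, 0.5]
grip_width: 0.0399
gripper_force: 0.0
```

Emit:
send_rows(deltas=[{"dx": -8,"dy": -9,"dz": 0,"rx": 0,"ry": 0,"rz": 6.7},{"dx": -14,"dy": -16,"dz": 0,"rx": 0,"ry": 0,"rz": 13.4},{"dx": -18,"dy": -21,"dz": 0,"rx": 0,"ry": 0,"rz": 20.1},{"dx": -19,"dy": -23,"dz": 0,"rx": 0,"ry": 0,"rz": 26.8},{"dx": -20,"dy": -25,"dz": 0,"rx": 0,"ry": 0,"rz": 33.5}])

```text
clock: 18.52
tcp_pos: [0.4522, -0.2041, 0.1197]
orientation: [-0.352, -3.12, 0.003]
contact_force: [0.0, -0.0, 0.3]
grip_width: 0.0403
gripper_force: 0.0
```

Emit:
send_rows(deltas=[{"dx": 0,"dy": 0,"dz": 0,"rx": 0,"ry": 0,"rz": 6.7},{"dx": 0,"dy": 0,"dz": 0,"rx": 0,"ry": 0,"rz": 13.2},{"dx": 0,"dy": 0,"dz": 0,"rx": 0,"ry": 0,"rz": 13.2}])

```text
clock: 18.77
tcp_pos: [0.4525, -0.2038, 0.1196]
orientation: [0.007, -3.14, 0.002]
contact_force: [0.1, 0.5, 0.2]
grip_width: 0.0398
gripper_force: 0.0
```

Run:
```python
from h import *
c=grab("scene"); P=cloud(c); g=c['im'].mean(2)
m=(abs(P[...,0]-.456)<.03)&(abs(P[...,1]+.204)<.03)&(P[...,2]>.070)&(P[...,2]<.1)&(g<90); print("knob",m.sum(),P[m].mean(0)-[0,0,.0025])
delta([.456,-.2037,.051],down(90))
cv2.imwrite("pics/k.png",np.hstack([cv2.resize(c['im'][120:220,230:330],None,fx=4,fy=4),cv2.resize(grab("top")['im'][190:290,320:420],None,fx=4,fy=4)]))
```

```text
knob 51 [ 0.45880945 -0.20192243  0.08295996]
d [  3.4   0.  -68.7] w [ 0.09 -0.07  0.09] rows 1.6484306591074385 0.02039008673609622 t 18.8167 j [ 0.62  0.33 -0.39  2.04  0.17  0.8   1.7 ] F [ 0.   0.2 -0.1] grip 0.0399
```

View pics/k.png

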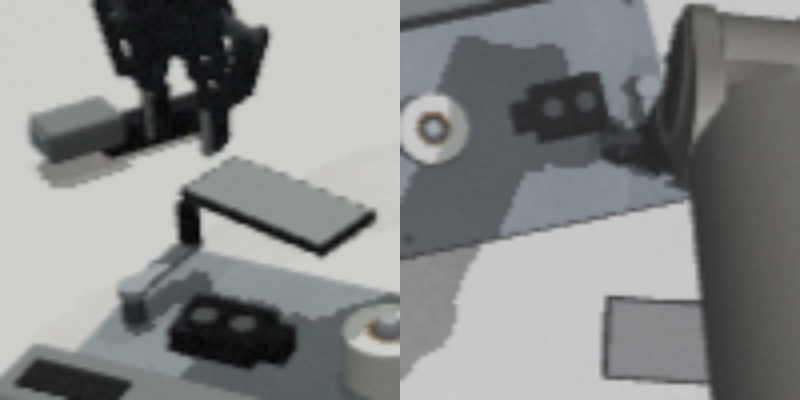

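The cassette is seated flat at left crop (232,330), and the latch knob stands at (188,215) below the fingers. Descend around the knob.

Emit:
send_rows(deltas=[{"dx": 4,"dy": 0,"dz": -15,"rx": 0,"ry": 0,"rz": 0},{"dx": 4,"dy": 0,"dz": -30,"rx": 0,"ry": 0,"rz": 0},{"dx": 4,"dy": 0,"dz": -45,"rx": 0,"ry": 0,"rz": 0},{"dx": 4,"dy": 0,"dz": -60,"rx": 0,"ry": 0,"rz": 0},{"dx": 4,"dy": 0,"dz": -67,"rx": 0,"ry": 0,"rz": 0}])

```text
clock: 19.28
tcp_pos: [0.4559, -0.2033, 0.0512]
orientation: [-0.003, -3.138, 0.002]
contact_force: [-0.8, 0.1, 0.7]
grip_width: 0.0401
gripper_force: 0.0
```

Emit:
send_rows(deltas=[{"dx": 0,"dy": 0,"dz": 0,"rx": 0,"ry": 0,"rz": 0},{"dx": 0,"dy": 0,"dz": 0,"rx": 0,"ry": 0,"rz": 0},{"dx": 0,"dy": 0,"dz": 0,"rx": 0,"ry": 0,"rz": 0},{"dx": 0,"dy": 0,"dz": 0,"rx": 0,"ry": 0,"rz": 0}], jaw=20, newtons=20)

```text
clock: 19.62
tcp_pos: [0.4576, -0.204, 0.0537]
orientation: [-0.0, 3.141, -0.004]
contact_force: [-0.1, -1.0, -0.1]
grip_width: 0.0202
gripper_force: 0.0
```

Emit:
send_rows(deltas=[{"dx": 0.5,"dy": 8.1,"dz": 0,"rx": 0,"ry": 0,"rz": -6.7},{"dx": 1.9,"dy": 16.1,"dz": 0,"rx": 0,"ry": 0,"rz": -13.3},{"dx": 4.2,"dy": 23.9,"dz": 0,"rx": 0,"ry": 0,"rz": -20},{"dx": 7.5,"dy": 31.4,"dz": 0,"rx": 0,"ry": 0,"rz": -26.7},{"dx": 11.5,"dy": 38.4,"dz": 0,"rx": 0,"ry": 0,"rz": -33.3}])

```text
clock: 20.03
tcp_pos: [0.4687, -0.1655, 0.0536]
orientation: [-0.909, -3.007, 0.003]
contact_force: [0.9, -1.2, 0.8]
grip_width: 0.0199
gripper_force: 0.5
```

Emit:
send_rows(deltas=[{"dx": 4.9,"dy": 6.6,"dz": 0,"rx": 0,"ry": 0,"rz": -6.7},{"dx": 10.5,"dy": 12.5,"dz": 0,"rx": 0,"ry": 0,"rz": -13.3},{"dx": 16.7,"dy": 17.7,"dz": 0,"rx": 0,"ry": 0,"rz": -20},{"dx": 23.5,"dy": 22.2,"dz": 0,"rx": 0,"ry": 0,"rz": -26.7},{"dx": 30.8,"dy": 25.9,"dz": 0,"rx": 0,"ry": 0,"rz": -33.3}])

```text
clock: 20.45
tcp_pos: [0.4998, -0.1395, 0.0536]
orientation: [-1.731, -2.62, 0.001]
contact_force: [-1.2, -1.4, 0.2]
grip_width: 0.0196
gripper_force: 0.5
```

Run:
```python
from h import *
delta([.526-.0122,-.2036+.0689,.0537],down(10))
```

```text
d [14.   4.8  0.1] w [ 1.000e-02 -7.000e-02 -1.309e+01] rows 0.3559050919749128 1.828518710357859 t 20.45 j [ 0.21  0.44 -0.07  2.05  0.05  0.65  0.51] F [-1.2 -1.4  0.2] grip 0.0196
```

Emit:
send_rows(deltas=[{"dx": 7,"dy": 2.8,"dz": 0,"rx": 0,"ry": 0,"rz": -6.7},{"dx": 14,"dy": 4.8,"dz": 0,"rx": 0,"ry": 0,"rz": -13},{"dx": 16,"dy": 5.2,"dz": 0,"rx": 0,"ry": 0,"rz": -13},{"dx": 17,"dy": 5.2,"dz": 0,"rx": 0,"ry": 0,"rz": -13}])

```text
clock: 20.78
tcp_pos: [0.5139, -0.1345, 0.053]
orientation: [-2.006, -2.41, 0.006]
contact_force: [-8.4, -1.1, 8.1]
grip_width: 0.0204
gripper_force: 4.3
```

Emit:
send_rows(deltas=[{"dx": 1,"dy": 0.2,"dz": 0,"rx": 0,"ry": 0,"rz": 0},{"dx": 2,"dy": 0.4,"dz": 0,"rx": 0,"ry": 0,"rz": 0},{"dx": 2,"dy": 0.4,"dz": 0,"rx": 0,"ry": 0,"rz": 0}])

```text
clock: 21.03
tcp_pos: [0.5139, -0.1345, 0.0528]
orientation: [-2.005, -2.408, 0.009]
contact_force: [-11.5, -1.2, 8.7]
grip_width: 0.0199
gripper_force: 5.5
```

Emit:
send_rows(deltas=[{"dx": 3,"dy": 0.5,"dz": 0,"rx": 0,"ry": 0,"rz": 0},{"dx": 3,"dy": 0.5,"dz": 0,"rx": 0,"ry": 0,"rz": 0}])

```text
clock: 21.2
tcp_pos: [0.514, -0.1344, 0.0524]
orientation: [-2.003, -2.404, 0.015]
contact_force: [-16.7, -1.8, 13.0]
grip_width: 0.0201
gripper_force: 8.9
```

Emit:
send_rows(deltas=[{"dx": -4.5,"dy": -0.5,"dz": 0,"rx": 0,"ry": 0,"rz": 0},{"dx": -4.5,"dy": -0.5,"dz": 0,"rx": 0,"ry": 0,"rz": 0},{"dx": -4.5,"dy": -0.5,"dz": 0,"rx": 0,"ry": 0,"rz": 0}], jaw=32)

```text
clock: 21.45
tcp_pos: [0.5175, -0.1338, 0.0535]
orientation: [-2.009, -2.415, -0.001]
contact_force: [0.4, -0.1, -0.9]
grip_width: 0.0324
gripper_force: 0.0
```

Emit:
send_rows(deltas=[{"dx": 0,"dy": 0,"dz": 0,"rx": 0,"ry": 0,"rz": 0},{"dx": 0,"dy": 0,"dz": 20,"rx": 0,"ry": 0,"rz": 0},{"dx": 0,"dy": 0,"dz": 50,"rx": 0,"ry": 0,"rz": 0},{"dx": 0,"dy": 0,"dz": 90,"rx": 0,"ry": 0,"rz": 0},{"dx": -20,"dy": 0,"dz": 125,"rx": 0,"ry": 0,"rz": 0}])

```text
clock: 21.87
tcp_pos: [0.5003, -0.1331, 0.1802]
orientation: [2.007, 2.416, 0.003]
contact_force: [0.7, -0.4, 1.9]
grip_width: 0.0318
gripper_force: 0.0
```

Run:
```python
exec(open("cas.py").read().split("# pocket rim")[0])
s=grab("scene"); C=cloud(s); C[...,2]-=.0025; P=pr(C); g=s['im'].mean(2); t=grab("top")
m=(abs(P[...,0])<60)&(P[...,1]>-115)&(P[...,1]<0)&(P[...,2]>75)&(P[...,2]<97); print("knob (0,-45)",m.sum(),np.median(P[m],0))
m=(abs(P[...,0])<60)&(P[...,1]>-105)&(P[...,1]<-60)&(P[...,2]>55)&(P[...,2]<64); print("arm",m.sum(),P[m].mean(0), np.polyfit(P[m][:,1],P[m][:,0],1) if m.sum()>3 else '')
m=(abs(P[...,0])<36)&(abs(P[...,1]-80)<36)&(P[...,2]>60)&(g>150); print("roll top (74)",m.sum(),np.median(P[m],0))
o=r.get_obs(); print(o['clock'],o['tcp_pos'],o['contact_force'])
```

```text
knob (0,-45) 50 [  3.35004898 -43.7291659   87.60915902]
arm 66 [  1.98074568 -82.70150975  59.61702547] [0.01713391 3.397746  ]
roll top (74) 159 [-0.56950286 78.71493046 74.36732849]
21.9667 [ 0.49914983 -0.13473672  0.18372713] [-0.49978886  0.2999365   0.57968086]
```

```bash
python3 -c "
from bench import r
print(r.hand_in())"
```

```text
the job is handed in; nothing more can be done
None
```

The job is handed in at about 22 s of the 58 s allowed, in the order asked: the full roll is down on the spindle, the cassette sits fully home in its pocket, and the latch is closed against its stop. On the first try at the roll, the fingertips rested briefly on its top face with about 7 N because the reported TCP stood about 30 mm ahead of where the tool description puts it; I corrected for this. The hand-in gave no verdict.

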